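Charge the tumble polisher with oiled peg blanks

TASK

Switch the tumble polisher off by turning its speed knob fully anticlockwise to the stop, then pour the peg blanks out of the scoops into the drum, resting a scoop's lip just inside the narrow neck before you tip it, so that nothing misses. Stand all three scoops, empty, upright on the rubber mat, and when all blanks are in the drum turn the knob fully clockwise to full speed. The blanks are oiled, so never touch them with the gripper, and leave the other things on the bench where they are.

Things in the scene. Friction and masses are not known exactly. Their poses are not given: they have to be found in the camera images.
- tumbler: tumble polisher fixed to the bench: dark bed plate 140 x 250 mm, at one end a bare metal drum 104 mm wide, 94 mm high, at the other a grey control housing (120 x 96 mm, top 50 mm above the bench) with the speed knob. Origin on the bench under the plate's centre, z up; the drum's axis lies at y = +60 mm, the knob's at y = -72 mm.
- mouth (a point): centre of the top rim of the drum's filler neck, 110 mm above the bench, z up. The neck is 58 mm wide inside, 66 mm outside and 16 mm long; below it a shoulder slopes out to the 104 mm drum, full width 34 mm below the rim. The drum's inside floor lies 90 mm below the rim. Blanks in the drum lie more than 20 mm below the rim.
- speed_knob (a joint): angle of the speed knob on top of the control housing, rad: 0 = end stop fully anticlockwise seen from above (off), growing as it turns clockwise to the other end stop at 2.4 (full speed). It stays where it is left; it takes under 0.1 N m.
- speed_knob_grip (a point): point on the knob's vertical turning axis, 37 mm above the housing top, at the height to grip (7 mm below the knob's top). The knob is an upright black bar 42 mm long, 14 mm thick and 32 mm high on a 44 mm disc; this frame's x axis runs along the bar and turns with it, z is up.
- mat: flat black rubber mat fixed on the bench, 220 x 310 mm, 3 mm thick; origin at the centre of its underside, x along the 220 mm side.
- scoop_1: bare metal pouring scoop with an upright wooden grip, 160 mm long, 41 mm wide, 98 mm high, about 160 g, standing on a flat foot (x = -25 to +70 mm). Origin at the foot's underside, z up, spout towards -x. Trough floor level, 14 mm up, x = +38 to -28 mm, walls 42 mm high. It holds no, one or two blanks.
- scoop_1_lip (a point): tip of the down-turned lip of scoop_1's spout, at x = -85, y = 0, z = 6 mm in the scoop's frame (32 mm wide there); same axes as the scoop. Behind it a 12 degree ramp falls from the spout edge (x = -75, z = 24 mm, 34 mm wide) to the level floor. Blanks begin to slide about 30 degrees nose down; 50 degrees empties it. They leave nose first, so keep the lip to the near side of the mouth.
- scoop_1_grip (a point): middle of scoop_1's wooden grip, at x = 56, y = 0, z = 78 mm in the scoop's frame; the grip is 32 mm long (x), 18 mm thick (y) and reaches from 36 to 98 mm above the foot.
- scoop_2: a scoop like scoop_1 (same size and frame).
- scoop_2_lip (a point): tip of the down-turned lip of scoop_2's spout, at x = -85, y = 0, z = 6 mm in the scoop's frame (32 mm wide there); same axes as the scoop.
- scoop_2_grip (a point): middle of scoop_2's wooden grip, at x = 56, y = 0, z = 78 mm in the scoop's frame; the grip is 32 mm long (x), 18 mm thick (y) and reaches from 36 to 98 mm above the foot.
- scoop_3: a scoop like scoop_1 (same size and frame).
- scoop_3_lip (a point): tip of the down-turned lip of scoop_3's spout, at x = -85, y = 0, z = 6 mm in the scoop's frame (32 mm wide there); same axes as the scoop.
- scoop_3_grip (a point): middle of scoop_3's wooden grip, at x = 56, y = 0, z = 78 mm in the scoop's frame; the grip is 32 mm long (x), 18 mm thick (y) and reaches from 36 to 98 mm above the foot.
- blank_1a: turned dark wooden peg blank, 50 mm long, 12 mm thick, 12 g, oiled and slippery; starts lying in scoop_1, may be absent. Origin at its middle, x along it.
- blank_1b: turned dark wooden peg blank, 50 mm long, 12 mm thick, 12 g, oiled and slippery; starts lying in scoop_1, may be absent. Origin at its middle, x along it.
- blank_2a: turned dark wooden peg blank, 50 mm long, 12 mm thick, 12 g, oiled and slippery; starts lying in scoop_2, may be absent. Origin at its middle, x along it.
- blank_2b: turned dark wooden peg blank, 50 mm long, 12 mm thick, 12 g, oiled and slippery; starts lying in scoop_2, may be absent. Origin at its middle, x along it.
- blank_3a: turned dark wooden peg blank, 50 mm long, 12 mm thick, 12 g, oiled and slippery; starts lying in scoop_3, may be absent. Origin at its middle, x along it.
- blank_3b: turned dark wooden peg blank, 50 mm long, 12 mm thick, 12 g, oiled and slippery; starts lying in scoop_3, may be absent. Origin at its middle, x along it.
- caliper: metal caliper 58 x 170 x 10 mm lying on the bench, a bystander
- block_bored: small wooden block with a bored hole, 42 x 56 x 30 mm, a bystander
- sanding_block: wooden sanding block 58 x 88 x 34 mm, a bystander
Mind the look-alikes: they are no part of the job. What is shaped like the scoop_3 but orange is not meant.

How it is judged:
By the outcome, as a careful person would: the job done as asked, in the order asked, and still so for the second after the job is handed in, with the robot touching nothing.
Of blank_1a, blank_1b, blank_2a, blank_2b, blank_3a, blank_3b only 3 to 5 are there at a start; the rules pass over those that are not, and their reading is None.
At some moment in a run one of scoop_1, scoop_2, scoop_3 may be knocked a few centimetres aside while the robot is not near it.
It also fails if it takes over 210 s, if anything falls off the work surface, if the arm or the gripper's body presses on something with over 40 N, if the wrist force passes 120 N, or if a joint passes its speed limit or range.

ROBOT

A 6-joint arm with a two-finger parallel gripper is mounted at the origin on a cart in front of the work surface, level with it; the furniture and walls round the work are solid. World frame = base frame: x ahead of the robot, y to its left, z up, the work surface at z = 0. Lengths are in m, angles in rad, forces in N, time in s.
With the tool pointing down it reaches from about 0.4 to 0.825 m from the base axis. Payload 7 kg.
Tool frame: the origin (TCP) lies on the mounting face of the last link; the fingertips stand arm.tcp_to_tips ahead of it and the grasp point (between the pads) lies 159 mm ahead of it (arm.tcp_to_tips is the distance from the TCP to the fingertips, in m); z points along the fingers, y is the direction in which the jaws open and shut (so a half turn about z gives the same grasp; the last joint's range is limited). The gripper opens to 88 mm and grips with 3 to 60 N. Pads are 19 mm wide; open, the fingers measure 130 mm over their backs; the gripper's body (78 mm by 193 mm) begins 47 mm behind the grasp point.
Start: joints at [-0.926, 0.359, 0.012, 0, -1.224, -0.288], TCP at [0.236, -0.632, 0.405] pointing down, gripper open.
Joint ranges: [-3.07, 3.07], [-1.43, 2.12], [-1.02, 1.25], [-3.03, 1.67], [-3.05, -0], [-3.03, 3.03]. Speed limits (rad/s): [2.39, 2.39, 3.01, 3.14, 3.14, 3.14].

INTERFACE

Orientations are given as [roll, pitch, yaw] about the fixed x, y, z axes, in that order (R = Rz(yaw) Ry(pitch) Rx(roll)).
In Python, from station import arm, cams, job_done, finder gives the robot as it stands.
- The arm moves only by the tool play_rows, never from a script. Its argument "targets" is a list that holds one entry, the list of rows, each a list of 4 numbers: the shift along the tool's x, y, z in m, then the turn about the tool's z in degrees. A call has 1 to 5 rows; each row is the pose to reach, as a shift and turn from the pose commanded when the call began, along the tool's axes at that moment; what a row does not reach only later rows make up. A row lasts 1/8 s, in which the tool goes at most 62.5 mm and 10.7 degrees, less where a joint would pass 70% of its speed; a pose out of reach is approached as far as the arm can. A call with a gripper value outside its range is refused whole. "grip" is the closure in counts, from 0 (fully open) to 255 (shut), set as the call begins (left out, the last holds). The fingers move at their own pace and stop on an object; "newtons" is the grip in N (left out, the last holds). Time passes only in rows, so rows that repeat a pose let the fingers close. It gives the time, the measured TCP pose, the force and the opening at its end, in the units of the state.
- arm.get_state(): the state, without advancing time (a new reading comes with each control period).
- cams.grab_frame(name): name is "side" or "top" or "wrist"; returns (picture, depth): 400x640x3 uint8, red, green, blue; 400x640 float32, m along the optical axis (not along the pixel's ray), 0 where there is no reading.
- cams.camera_params(name): a dict with "intrinsics" (3x3 intrinsics, pixels), "position" and "attitude" of the camera in the world. Camera axes: x right, y down, z forward; pixel columns grow to the right and rows downward; lengths in m; the calibration is good to about 2 mm. The wrist camera is an equidistant fisheye: a pixel r from the principal point sees the ray r / f radians off the axis. A picture is of the moment at which its call begins: read the wrist's pose just before it. camera_params takes no time and is no camera call; for the wrist camera it gives the pose at the moment of the call.
- job_done(): hands the job in, once; it reports no verdict.
Trained networks look in the newest picture that a camera, given by its name, has taken for a name from the list of things; names that differ only in an ending like _2 or _b are one class to them, and where a whole thing is asked for, a point or a joint stands for the part that bears it (a point fixed in the world has none). Each returns a list of dicts, best first, with "score" (0 to 1); they miss things now and then, are a little off and sometimes report something else, mostly with a low value. They report only what shows in the picture. A call takes as long as a camera call. They do not tell look-alikes from the thing itself.
- finder.find_in(camera, query): "xyz" ([x, y, z] in m, in world coordinates, good to about 4 mm: the middle of the surface that is visible of it).
- finder.masks_of(camera, query): "mask" (400x640 bool, what is visible of it).
The state is a dict: "t": time; "q": joint angles; "qd": joint speeds; "joint_efforts": joint torques, N m; "eef_pos": TCP position; "ee_rot": TCP orientation; "force": force on the tool from outside, world axes, zero at the start; "moment": the same for the moment, N m; "width": finger opening in m.
Only numpy, scipy, OpenCV 4.12 (cv2) and the standard library are available. Lean on these libraries where they do the work, as an engineer would, in place of code of your own. Each camera call takes 0.05 s, during which the arm holds its last target. There are 200 camera calls.

## Working session

There is one attempt and no reset: what is moved stays moved. The work goes in short steps, Python scripts to look and compute and a tool call to move; the robot and the scene stay as the last step left them, time stands still between calls to the robot, and variables do not carry over. Pictures are saved under pics/ and viewed, about 12 in all and at most 16, crops included, and the job is handed in when it is done.

Besides the shell and the picture viewer there is one more tool, called after ">>>" by a JSON object that holds its "op" and its "data". play_rows: Moves the arm, as the interface text tells. Its arguments: {"type":"object","properties":{"targets":{"type":"array","items":{"type":"array","items":{"type":"array","items":{"type":"number"}}}},"grip":{"type":"number"},"newtons":{"type":"number"}},"required":["targets"]}

```bash
mkdir -p pics; ls; cat > h.py <<'E'
import numpy as np, cv2
from scipy.spatial.transform import Rotation as R
from station import arm, cams, finder
def snap(c,name=None,crop=None,scale=1):
    p=cams.camera_params(c); im,d=cams.grab_frame(c)
    if name:
        o=im if crop is None else im[crop[1]:crop[3],crop[0]:crop[2]]
        cv2.imwrite('pics/'+name,cv2.resize(o[:,:,::-1],None,fx=scale,fy=scale,interpolation=cv2.INTER_CUBIC))
    return im,d,p
def att(p):
    a=np.array(p['attitude'],float)
    return a if a.shape==(3,3) else (R.from_euler('xyz',a).as_matrix() if a.size==3 else R.from_quat(a).as_matrix())
def cloud(d,p):
    K=np.array(p['intrinsics']); v,u=np.indices(d.shape)
    P=np.stack([(u-K[0,2])/K[0,0]*d,(v-K[1,2])/K[1,1]*d,d],-1)
    return P@att(p).T+np.array(p['position'])
def go(x,y,z=None,yaw=None):
    """print tool shift to bring grasp point to x,y,z (z None = keep); yaw= wanted world dir of tool x, deg"""
    s=arm.get_state(); e=np.array(s['eef_pos']); M=R.from_euler('xyz',s['ee_rot']).as_matrix()
    t=np.array([x,y,(z+.159) if z is not None else e[2]])
    dl=M.T@(t-e); cy=np.degrees(np.arctan2(M[1,0],M[0,0])); out=''
    if yaw is not None:
        turn=-((yaw-cy+90)%180-90); out=f' turn {turn:.1f} or {turn-180*np.sign(turn):.1f}'
    print('shift mm',np.round(dl*1000,1),out,'| yaw now',round(cy,1),'q6',round(s['q'][5],2),'width',s['width'],'t',round(s['t'],2))
E
python3 - <<'E'
from h import *
s=arm.get_state();print(s,arm.tcp_to_tips)
for c in('side','top'):
    im,d,p=snap(c,c+'0.png');print(c,p)
    for q in('scoop_1','scoop_1_grip','scoop_1_lip','speed_knob','tumbler','mat','blank_1a','mouth'):
        try: print(q,[(round(f['score'],2),np.round(f['xyz'],3).tolist()) for f in finder.find_in(c,q)])
        except Exception as ex: print(q,ex)
E
```

```text
pics
{'t': 0.0, 'q': array([-9.25896878e-01,  3.59355346e-01,  1.10582935e-02, -3.59581316e-04,
       -1.22406643e+00, -2.88094913e-01]), 'qd': array([-0.00206114, -0.00066909,  0.00058336,  0.00101493,  0.000975  ,
       -0.00056119]), 'joint_efforts': array([ 1.41250261e-03, -5.82724857e+01,  2.93059909e+01,  6.99716270e+00,
        6.90697329e-03, -1.72044456e-04]), 'eef_pos': array([ 0.23569345, -0.63230372,  0.40374089]), 'ee_rot': array([ 3.13999404e+00, -1.21213453e-04, -2.78491048e+00]), 'force': array([ 0.29944728, -0.62364566,  0.30891807]), 'moment': array([ 0.03212107, -0.03617684,  0.00279453]), 'width': 0.08770421556437535} 0.1781
side {'intrinsics': array([[503.43832625,   0.        , 316.86020927],
       [  0.        , 503.43832625, 197.36673286],
       [  0.        ,   0.        ,   1.        ]]), 'position': array([0.16218924, 1.14525978, 0.63048667]), 'attitude': array([-2.00178864, -0.00713452, -2.80086297])}
scoop_1 [(0.93, [0.336, 0.124, 0.03]), (0.89, [0.55, 0.209, 0.031]), (0.77, [0.553, 0.4, 0.036]), (0.73, [0.313, -0.257, 0.028]), (0.64, [0.602, 0.317, 0
[... 500 characters left out ...]
      , 315.29432438],
       [  0.        , 378.16168521, 200.85828308],
       [  0.        ,   0.        ,   1.        ]]), 'position': array([0.42638397, 0.04175272, 1.11805064]), 'attitude': array([-3.05561923, -0.00587162, -1.56517968])}
scoop_1 [(0.88, [0.534, 0.189, 0.026]), (0.82, [0.608, 0.306, 0.022]), (0.58, [0.543, 0.395, 0.024]), (0.57, [0.319, 0.125, 0.019]), (0.56, [0.311, -0.251, 0.018])]
scoop_1_grip [(0.59, [0.606, 0.306, 0.027])]
scoop_1_lip [(0.74, [0.609, 0.304, 0.025]), (0.59, [0.515, -0.079, 0.058])]
speed_knob [(0.58, [0.515, -0.075, 0.062])]
tumbler [(0.59, [0.52, -0.014, 0.054])]
mat [(0.64, [0.546, -0.34, 0.004])]
blank_1a []
mouth [(0.79, [0.518, -0.009, 0.052])]
```

View pics/top0.png

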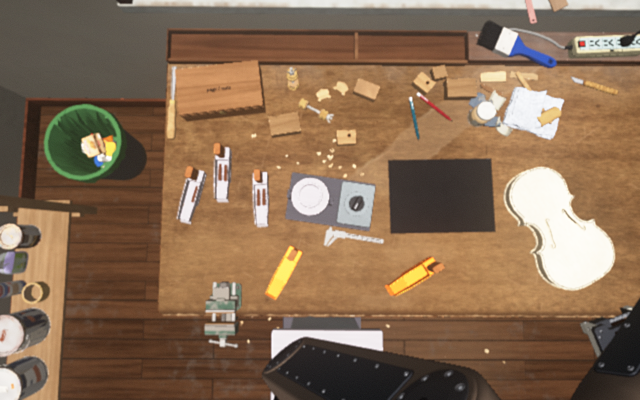

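View pics/side0.png

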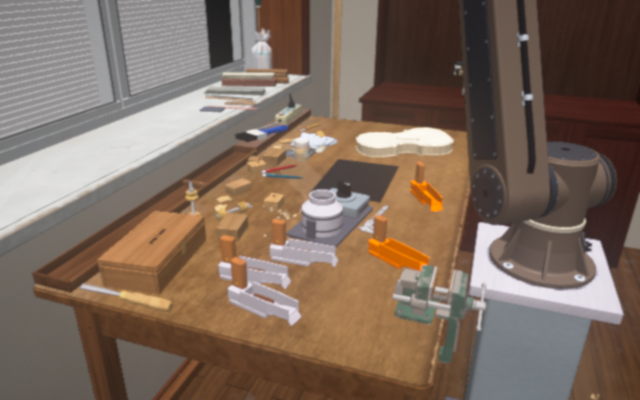

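```bash
cat >> h.py <<'E'
def box(P,x0,x1,y0,y1,z0,z1):
    return P[(P[...,0]>x0)&(P[...,0]<x1)&(P[...,1]>y0)&(P[...,1]<y1)&(P[...,2]>z0)&(P[...,2]<z1)]
def scoops(P):
    """metal scoops: grip blobs z>0.07; yaw from trough points"""
    m=((P[...,2]>.07)&(P[...,2]<.125)&(P[...,0]>.45)&(P[...,0]<.75)&(P[...,1]>.11)&(P[...,1]<.5)).astype(np.uint8)
    n,l,st,_=cv2.connectedComponentsWithStats(m); out=[]
    for i in range(1,n):
        if st[i,4]<8: continue
        g=P[l==i]; g=np.median(g[g[:,2]>.09],0) if (g[:,2]>.09).sum()>3 else g.mean(0)
        t=P[(P[...,2]>.008)&(P[...,2]<.05)]; v=t[:,:2]-g[:2]; r=np.hypot(*v.T)
        v=v[(r>.025)&(r<.15)&(np.abs(v[:,1])<.05+.0*r)&(v[:,0]<0)]
        # longest-axis of trough
        q=v.copy()
        for _ in range(3):
            c=q.mean(0); a=np.linalg.eigh(np.cov((q-c).T))[1][:,1]; a*=np.sign(a[0])
            q=v[np.abs((v-c)@[-a[1],a[0]])<.026]
        dirp=-(q.mean(0)); 
        out.append((np.round(g,4).tolist(),st[i,4],'yaw pca %.1f, grip-to-trough %.1f'%(np.degrees(np.arctan2(a[1],a[0])),np.degrees(np.arctan2(dirp[1],dirp[0]))),len(q)))
    return out
def circ(X):
    A=np.c_[2*X[:,:2],np.ones(len(X))]; s=np.linalg.lstsq(A,(X[:,:2]**2).sum(1),rcond=None)[0]
    return s[:2],np.sqrt(s[2]+s[0]**2+s[1]**2)
E
python3 - <<'E'
from h import *
for c in('top','side'):
    im,d,p=snap(c,c+'1.png',(150,140,400,310) if c=='top' else (200,170,420,330),3.2 if c=='top' else 3.4); P=cloud(d,p)
    print(c)
    for s in scoops(P): print(s)
    k=box(P,.45,.58,-.14,-.02,.072,.11); xy=k[:,:2]; c0=xy.mean(0); w,a=np.linalg.eigh(np.cov((xy-c0).T)); print('knob',len(k),c0,k[:,2].max(),np.degrees(np.arctan2(a[1,1],a[0,1])),np.sqrt(w*12))
    n=box(P,.43,.6,-.01,.13,.104,.118); print('neck',len(n),circ(n),(n[:,:2].max(0)+n[:,:2].min(0))/2,np.ptp(n[:,:2],axis=0),np.median(n[:,2]))
    m=box(P,.4,.7,-.52,-.17,.001,.006); print('mat',len(m),np.percentile(m,[1,99],axis=0).round(3))
    b=box(P,.3,.45,0,.1,-.004,.004); print('bench z',np.median(b[:,2]))
E
```

```text
top
([0.6582, 0.3062, 0.0959], np.int32(96), 'yaw pca 0.3, grip-to-trough -2.2', 625)
([0.5935, 0.3813, 0.0961], np.int32(107), 'yaw pca -13.4, grip-to-trough -15.9', 678)
([0.5866, 0.1957, 0.0966], np.int32(89), 'yaw pca 2.8, grip-to-trough 1.1', 595)
knob 86 [ 0.51194169 -0.0783638 ] 0.09627870026810159 150.2458233867586 [0.01449581 0.04292964]
neck 114 (array([0.53056782, 0.05124775]), np.float64(0.030852033618496102)) [0.53045694 0.05195722] [0.06246753 0.06182875] 0.10916242616845584
mat 6305 [[ 0.406 -0.511  0.001]
 [ 0.693 -0.18   0.006]]
bench z -0.0004572074022255457
side
([0.5884, 0.2041, 0.0945], np.int32(175), 'yaw pca 2.5, grip-to-trough 3.8', 975)
([0.6593, 0.3147, 0.095], np.int32(201), 'yaw pca -12.4, grip-to-trough 3.6', 864)
([0.5936, 0.3896, 0.0953], np.int32(232), 'yaw pca -13.9, grip-to-trough -11.5', 1324)
knob 116 [ 0.51251681 -0.07106606] 0.09471223361508119 155.19830807561345 [0.01362877 0.04553305]
neck 113 (array([0.5322685 , 0.05492697]), np.float64(0.0310921107622171)) [0.53172484 0.05483276] [0.06360843 0.07029775] 0.10708556935106894
mat 1067 [[ 0.427 -0.487  0.001]
 [ 0.678 -0.186  0.005]]
bench z -0.001643663287073216
```

View pics/top1.png

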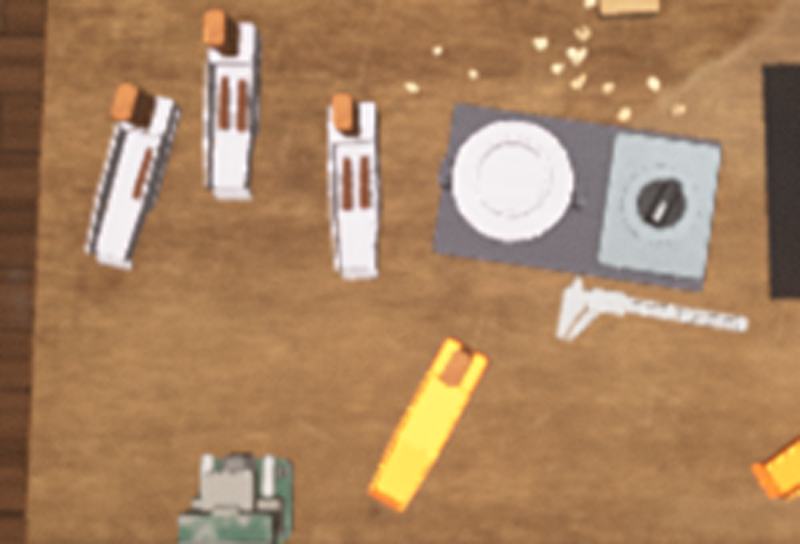

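```bash
python3 - <<'E'
from h import *
go(.512,-.0745,.2,152); print(cams.camera_params('wrist'))
E
```

```text
shift mm [-453.7  426.3   45.7]  turn 48.4 or -131.6 | yaw now -159.6 q6 -0.29 width 0.08757958841070906 t 1.0
{'intrinsics': array([[309.70691629,   0.        , 316.92052687],
       [  0.        , 309.70691629, 194.76164978],
       [  0.        ,   0.        ,   1.        ]]), 'position': array([ 0.15897664, -0.66031047,  0.38477779]), 'attitude': array([2.83651560e+00, 9.07876984e-04, 1.92802734e+00])}
```

>>> {"op": "play_rows", "data": {"targets": [[[-0.045, 0.043, 0, 0], [-0.09, 0.085, 0, 0], [-0.135, 0.128, 0, 0], [-0.18, 0.17, 0, 0], [-0.225, 0.213, 0, 0]]], "grip": 0}}

```text
t: 1.62
eef_pos: [0.3727, -0.3526, 0.405]
ee_rot: [-3.141, 0.001, -2.785]
force: [0.5, 0.0, 0.5]
width: 0.0874
```

>>> {"op": "play_rows", "data": {"targets": [[[-0.045, 0.043, 0, 0], [-0.09, 0.085, 0, 0], [-0.135, 0.128, 0.01, 0], [-0.18, 0.17, 0.02, 0], [-0.228, 0.213, 0.04, 0]]]}}

```text
t: 2.25
eef_pos: [0.5098, -0.0775, 0.367]
ee_rot: [-3.141, 0.003, -2.784]
force: [1.0, -0.1, -0.4]
width: 0.0873
```

>>> {"op": "play_rows", "data": {"targets": [[[0, 0, 0, 10], [0, 0, 0, 20], [0, 0, 0, 30], [0, 0, 0, 40], [0, 0, 0, 48.4]]]}}

```text
t: 2.88
eef_pos: [0.509, -0.0796, 0.3664]
ee_rot: [3.141, 0.0, 2.649]
force: [-0.4, 0.0, 0.6]
width: 0.0875
```

>>> {"op": "play_rows", "data": {"targets": [[[0, 0, 0, 0], [0, 0, 0, 0]]]}}

```text
t: 3.12
eef_pos: [0.509, -0.0796, 0.3663]
ee_rot: [3.141, 0.0, 2.657]
force: [0.2, 0.1, 0.8]
width: 0.0876
```

```bash
cat >> h.py <<'E'
def wpix(p,X):
    v=(np.asarray(X)-p['position'])@att(p); th=np.arctan2(np.hypot(v[0],v[1]),v[2]); ph=np.arctan2(v[1],v[0]); K=p['intrinsics']
    return K[0,2]+K[0,0]*th*np.cos(ph),K[1,2]+K[0,0]*th*np.sin(ph)
def wcloud(d,p):
    K=np.array(p['intrinsics']); v,u=np.indices(d.shape); a=(u-K[0,2])/K[0,0]; b=(v-K[1,2])/K[0,0]; th=np.hypot(a,b)+1e-9
    k=np.where(th<1.4,np.tan(np.minimum(th,1.4))/th,0)
    return np.stack([a*k*d,b*k*d,d],-1)@att(p).T+np.array(p['position'])
E
python3 - <<'E'
from h import *
go(.512,-.0745,.2,152)
im,d,p=snap('wrist','w0.png'); P=wcloud(d,p); print((d>0).mean(),p['position'])
k=box(P,.45,.58,-.14,-.02,.08,.11); xy=k[:,:2]; c0=xy.mean(0); w,a=np.linalg.eigh(np.cov((xy-c0).T)); print('knob',len(k),c0,k[:,2].max(),np.degrees(np.arctan2(a[1,1],a[0,1])),np.sqrt(w*12))
n=box(P,.43,.6,-.01,.13,.104,.118); print('neck',len(n),circ(n),(n[:,:2].max(0)+n[:,:2].min(0))/2,np.median(n[:,2]))
for s in scoops(P): print(s)
E
```

```text
shift mm [-0.2  5.9  7.3]  turn 0.2 or -179.8 | yaw now 152.2 q6 -2.28 width 0.08764687932270686 t 3.12
0.99563671875 [ 0.43653521 -0.04080585  0.34643373]
knob 746 [ 0.51077233 -0.07794834] 0.0958230920012913 149.70200367732915 [0.0135389  0.04199038]
neck 1262 (array([0.53067262, 0.05100443]), np.float64(0.030769896319471378)) [0.53093287 0.05142006] 0.10940803337128005
([0.5916, 0.3756, 0.0728], np.int32(66), 'yaw pca -41.8, grip-to-trough -4.0', 1560)
([0.5853, 0.1934, 0.0967], np.int32(685), 'yaw pca 3.3, grip-to-trough -0.4', 3581)
([0.6572, 0.303, 0.0959], np.int32(460), 'yaw pca 0.9, grip-to-trough -3.0', 2454)
```

View pics/w0.png

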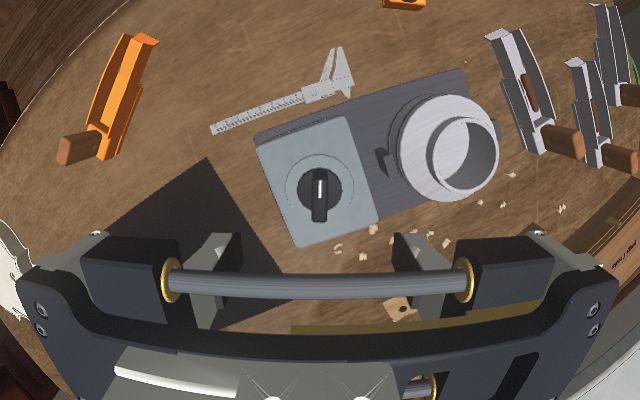

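>>> {"op": "play_rows", "data": {"targets": [[[-0.001, 0.0024, 0.04, 2.4], [-0.001, 0.0024, 0.08, 2.4], [-0.001, 0.0024, 0.11, 2.4], [-0.001, 0.0024, 0.12, 2.4], [-0.001, 0.0024, 0.12, 2.4]]]}}

```text
t: 3.8
eef_pos: [0.5112, -0.078, 0.2462]
ee_rot: [-3.141, -0.0, 2.613]
force: [0.8, -0.2, 0.8]
width: 0.0873
```

>>> {"op": "play_rows", "data": {"targets": [[[0, 0, 0, 0], [0, 0, 0, 0], [0, 0, 0, 0], [0, 0, 0, 0], [0, 0, 0, 0]]], "grip": 255, "newtons": 20}}

```text
t: 4.42
eef_pos: [0.511, -0.078, 0.2464]
ee_rot: [3.141, 0.0, 2.612]
force: [-0.0, -0.0, 0.1]
width: 0.0431
```

>>> {"op": "play_rows", "data": {"targets": [[[0, 0, 0, 0], [0, 0, 0, 0], [0, 0, 0, 0], [0, 0, 0, -7], [0, 0, 0, -15]]]}}

```text
t: 5.05
eef_pos: [0.5108, -0.0785, 0.2462]
ee_rot: [-3.14, -0.001, 2.878]
force: [-0.3, -5.9, 0.3]
width: 0.0137
```

```bash
python3 -c "
from h import *
go(.511,-.078,.087); s=arm.get_state(); print(s['moment'],s['force'],s['eef_pos'],s['q'])"
```

```text
shift mm [-0.1  0.5  0.2]  | yaw now 164.9 q6 -2.06 width 0.013749963871965922 t 5.05
[-2.09877117 -0.01269781 -0.0931072 ] [-0.28673834 -5.93599518  0.26356295] [ 0.51078836 -0.0785068   0.24622399] [ 2.28015365e-01  2.65222777e-01 -5.37144387e-01  9.76909275e-04
 -7.69490801e-01 -2.06326467e+00]
```

>>> {"op": "play_rows", "data": {"targets": [[[0, 0, 0, -7], [0, 0, 0, -14], [0, 0, 0, -21], [0, 0, 0, -21]]]}}

```text
t: 5.55
eef_pos: [0.5108, -0.0792, 0.2462]
ee_rot: [-3.14, -0.001, -3.041]
force: [0.5, -9.4, -0.2]
width: 0.0136
```

>>> {"op": "play_rows", "data": {"targets": [[[0, 0, 0, -7], [0, 0, 0, -14], [0, 0, 0, -14]]]}}

```text
t: 5.92
eef_pos: [0.5109, -0.0796, 0.2462]
ee_rot: [-3.14, -0.002, -2.797]
force: [1.9, -14.1, -1.4]
width: 0.0135
```

```bash
python3 -c "
from h import *
go(.511,-.078,.087); s=arm.get_state(); print(s['moment'],s['force'])"
```

```text
shift mm [-0.7  1.5  0.2]  | yaw now -160.2 q6 -1.45 width 0.013518951767116866 t 5.92
[-5.12767686 -0.78233347  0.006108  ] [  1.94374704 -14.1038518   -1.36725256]
```

>>> {"op": "play_rows", "data": {"targets": [[[0.001, -0.0028, 0, 0], [0.001, -0.0028, 0, -7], [0.001, -0.0028, 0, -14], [0.001, -0.0028, 0, -14]]]}}

```text
t: 6.42
eef_pos: [0.511, -0.0809, 0.2462]
ee_rot: [3.141, -0.0, -2.555]
force: [-1.0, 0.2, -0.4]
width: 0.0137
```

```bash
python3 -c "
from h import *
go(.511,-.078,.087); s=arm.get_state(); print(s['moment'],s['force'],s['eef_pos'])"
```

```text
shift mm [-1.6  2.4  0.2]  | yaw now -146.4 q6 -1.21 width 0.013653532902492218 t 6.42
[0.03086218 0.17552364 0.05819703] [-1.04400377  0.21578617 -0.42814693] [ 0.51102225 -0.08090504  0.24623788]
```

>>> {"op": "play_rows", "data": {"targets": [[[0, 0, 0, -7], [0, 0, 0, -14], [0, 0, 0, -20], [0, 0, 0, -20]]]}}

```text
t: 6.92
eef_pos: [0.5114, -0.0813, 0.2462]
ee_rot: [-3.141, -0.0, -2.207]
force: [1.6, -4.5, -3.3]
width: 0.0139
```

>>> {"op": "play_rows", "data": {"targets": [[[0, 0, 0, -7], [0, 0, 0, -14], [0, 0, 0, -14]]]}}

```text
t: 7.3
eef_pos: [0.5114, -0.0819, 0.2462]
ee_rot: [-3.141, -0.001, -1.964]
force: [3.9, -9.2, -3.3]
width: 0.0156
```

```bash
python3 -c "
from h import *
go(.511,-.078,.087); s=arm.get_state(); print(s['moment'],s['force'],s['eef_pos'])"
```

```text
shift mm [-3.4  1.8  0.2]  | yaw now -112.5 q6 -0.62 width 0.015593373278668415 t 7.3
[-3.33621219 -1.16726353 -0.55593922] [ 3.86515837 -9.15222057 -3.34677716] [ 0.51135406 -0.08186168  0.24623576]
```

>>> {"op": "play_rows", "data": {"targets": [[[0.001, -0.001, 0, -3], [0.001, -0.001, 0, -5], [0.001, -0.001, 0, -5]]]}}

```text
t: 7.68
eef_pos: [0.5116, -0.0822, 0.2462]
ee_rot: [3.142, 0.0, -1.876]
force: [0.7, -0.6, -1.5]
width: 0.0168
```

```bash
python3 -c "
from h import *
go(.511,-.078,.087); s=arm.get_state(); print(s['moment'],s['force'],s['eef_pos'])"
```

```text
shift mm [-3.9  1.8  0.2]  | yaw now -107.5 q6 -0.52 width 0.016789019857485092 t 7.67
[ 0.02307907 -0.07471999 -0.8145966 ] [ 0.71150099 -0.56033731 -1.51517869] [ 0.51156909 -0.0822276   0.24616817]
```

>>> {"op": "play_rows", "data": {"targets": [[[0, 0, 0, 0], [0, 0, 0, 0], [0, 0, 0, 0], [0, 0, -0.04, 0], [0, 0, -0.09, 0]]], "grip": 0}}

```text
t: 8.3
eef_pos: [0.5112, -0.0823, 0.3364]
ee_rot: [3.139, -0.001, -1.874]
force: [0.8, 0.2, 0.2]
width: 0.0614
```

>>> {"op": "play_rows", "data": {"targets": [[[0, 0, -0.03, 10], [0, 0, -0.03, 20], [0, 0, -0.03, 30], [0, 0, -0.03, 40], [0, 0, -0.03, 50]]]}}

```text
t: 8.93
eef_pos: [0.5115, -0.0822, 0.3663]
ee_rot: [-3.142, 0.0, -2.752]
force: [-0.4, 0.6, -0.2]
width: 0.0873
```

>>> {"op": "play_rows", "data": {"targets": [[[0, 0, 0, 10], [0, 0, 0, 20.5], [0, 0, 0, 20.5]]]}}

```text
t: 9.3
eef_pos: [0.5115, -0.0822, 0.3662]
ee_rot: [-3.142, -0.0, -3.103]
force: [0.2, -0.8, 0.5]
width: 0.0878
```

```bash
cat >> h.py <<'E'
def knob(P):
    k=box(P,.45,.58,-.14,-.02,.08,.11); xy=k[:,:2]; c0=xy.mean(0); w,a=np.linalg.eigh(np.cov((xy-c0).T)); print('knob',len(k),c0.round(4),'bar',np.degrees(np.arctan2(a[1,1],a[0,1])).round(1))
E
python3 - <<'E'
from h import *
go(.586,.194,.2,2)
im,d,p=snap('wrist'); P=wcloud(d,p); knob(P)
for s in scoops(P): print(s)
im,d,p=snap('top'); P=cloud(d,p); knob(P)
for s in scoops(P): print(s)
E
```

```text
shift mm [-85.1 273.1   7.2]  turn 0.2 or -179.8 | yaw now -177.8 q6 -1.75 width 0.08779994791688493 t 9.3
knob 864 [ 0.5109 -0.079 ] bar 60.4
([0.5932, 0.3782, 0.0959], np.int32(344), 'yaw pca -11.7, grip-to-trough -14.3', 1718)
knob 0 [nan nan] bar nan
([0.6581, 0.3064, 0.0966], np.int32(99), 'yaw pca -16.7, grip-to-trough -5.5', 342)
([0.5941, 0.3811, 0.096], np.int32(105), 'yaw pca -13.4, grip-to-trough -15.9', 682)
([0.5955, 0.1984, 0.0961], np.int32(28), 'yaw pca nan, grip-to-trough nan', 0)h.py:55: RuntimeWarning: Mean of empty slice.
  k=box(P,.45,.58,-.14,-.02,.08,.11); xy=k[:,:2]; c0=xy.mean(0); w,a=np.linalg.eigh(np.cov((xy-c0).T)); print('knob',len(k),c0.round(4),'bar',np.degrees(np.arctan2(a[1,1],a[0,1])).round(1))
  ret = um.true_divide(
  avg = a.mean(axis, **keepdims_kw)
h.py:55: RuntimeWarning: Degrees of freedom <= 0 for slice
  k=box(P,.45,.58,-.14,-.02,.08,.11); xy=k[:,:2]; c0=xy.mean(0); w,a=np.linalg.eigh(np.cov((xy-c0).T)); print('knob',len(k),c0.round(4),'bar',np.degrees(np.arctan2(a[1,1],a[0,1])).round(1))
  c *= np.true_divide(1, fact)
  c *= np.true_divide(1, fact)
h.py:39: RuntimeWarning: Mean of empty slice.
  c=q.mean(0); a=np.linalg.eigh(np.cov((q-c).T))[1][:,1]; a*=np.sign(a[0])
h.py:39: RuntimeWarning: Degrees of freedom <= 0 for slice
  c=q.mean(0); a=np.linalg.eigh(np.cov((q-c).T))[1][:,1]; a*=np.sign(a[0])
h.py:41: RuntimeWarning: Mean of empty slice.
  dirp=-(q.mean(0));
```

>>> {"op": "play_rows", "data": {"targets": [[[-0.017, 0.055, 0, 0], [-0.034, 0.11, 0, 0], [-0.051, 0.165, 0, 0], [-0.068, 0.22, 0, 0], [-0.085, 0.273, 0, 0]]]}}

```text
t: 10.02
eef_pos: [0.5865, 0.1957, 0.3664]
ee_rot: [3.142, 0.0, -3.1]
force: [1.1, -0.6, 0.7]
width: 0.0877
```

>>> {"op": "play_rows", "data": {"targets": [[[0, 0, 0, 0], [0, 0, 0, 0]]]}}

```text
t: 10.28
eef_pos: [0.5861, 0.1938, 0.3658]
ee_rot: [-3.141, -0.001, -3.101]
force: [-0.8, -0.3, 0.2]
width: 0.0873
```

```bash
python3 - <<'E'
from h import *
go(.586,.194,.078,2)
im,d,p=snap('wrist','w1.png'); P=wcloud(d,p)
for s in scoops(P): print(s)
E
```

```text
shift mm [ -0.    0.2 128.8]  turn 0.3 or -179.7 | yaw now -177.7 q6 -2.17 width 0.08730592961821346 t 10.28
([0.5864, 0.1976, 0.0973], np.int32(827), 'yaw pca 3.0, grip-to-trough 2.8', 4316)
([0.5933, 0.3797, 0.0968], np.int32(823), 'yaw pca -13.3, grip-to-trough -17.2', 3846)
```

View pics/w1.png

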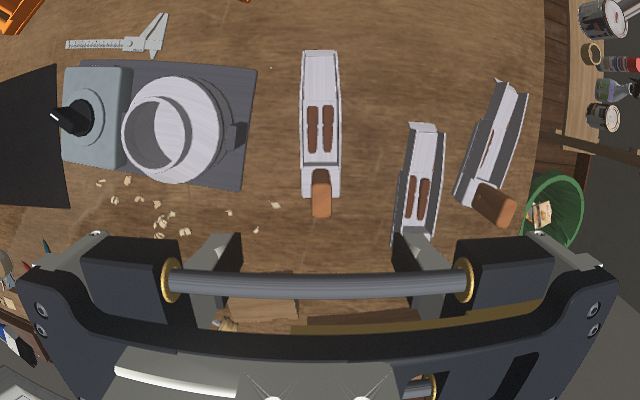

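>>> {"op": "play_rows", "data": {"targets": [[[0, 0.002, 0.04, -0.6], [0, 0.002, 0.08, -0.6], [0, 0.002, 0.11, -0.6], [0, 0.002, 0.128, -0.6], [0, 0.002, 0.128, -0.6]]]}}

```text
t: 10.95
eef_pos: [0.586, 0.1948, 0.2375]
ee_rot: [-3.14, -0.002, -3.094]
force: [-0.2, 0.5, 1.7]
width: 0.0877
```

>>> {"op": "play_rows", "data": {"targets": [[[0, 0, 0, 0], [0, 0, 0, 0], [0, 0, 0, 0], [0, 0, 0, 0], [0, 0, 0, 0]]], "grip": 255, "newtons": 50}}

```text
t: 11.58
eef_pos: [0.5862, 0.1958, 0.2384]
ee_rot: [3.142, 0.0, -3.094]
force: [0.7, 0.2, 0.1]
width: 0.0428
```

>>> {"op": "play_rows", "data": {"targets": [[[0, 0, 0, 0], [0, 0, 0, 0], [0, 0, 0, 0], [0, 0, -0.01, 0], [0, 0, -0.02, 0]]]}}

```text
t: 12.2
eef_pos: [0.5863, 0.1957, 0.2589]
ee_rot: [-3.141, -0.0, -3.094]
force: [0.3, 0.1, -2.5]
width: 0.0179
```

>>> {"op": "play_rows", "data": {"targets": [[[0, 0, -0.03, 0], [0, 0, -0.06, 0], [0, 0, -0.09, 0], [0, 0, -0.12, 0], [0, 0, -0.12, 0]]]}}

```text
t: 12.82
eef_pos: [0.5867, 0.1959, 0.382]
ee_rot: [3.139, 0.005, -3.093]
force: [1.0, -0.4, -2.4]
width: 0.0178
```

```bash
python3 - <<'E'
from h import *
go(.586,.196,.078,2)
im,d,p=snap('wrist','w2.png'); P=wcloud(d,p)
s=arm.get_state(); g=np.array(s['eef_pos'])-[0,0,.159]; print(g)
# profile along scoop: height vs x in the scoop's mid strip and walls
a=np.radians(2.9); V=P-g; X=V[...,0]*np.cos(a)+V[...,1]*np.sin(a); Y=-V[...,0]*np.sin(a)+V[...,1]*np.cos(a); Z=V[...,2]
for x in range(-145,-20,10):
    m=(abs(X*1000-x)<5)&(abs(Y)<.03)&(Z>-.12); 
    if m.sum(): print(x,m.sum(),'Z pct',(np.percentile(Z[m],[5,50,97])*1000).round(0),'Y',(np.percentile(Y[m],[2,98])*1000).round(0))
E
```

```text
shift mm [  1.5  -0.3 145. ]  turn 0.8 or -179.2 | yaw now -177.2 q6 -2.16 width 0.017759820044852985 t 12.82
[0.58623029 0.19571106 0.22103553]
-135 242 Z pct [-69. -64. -60.] Y [-13.  17.]
-125 858 Z pct [-58. -54. -35.] Y [-15.  18.]
-115 1042 Z pct [-58. -56. -35.] Y [-15.  19.]
-105 1055 Z pct [-60. -58. -35.] Y [-16.  19.]
-95 1103 Z pct [-61. -60. -35.] Y [-17.  20.]
-85 2179 Z pct [-63. 141. 141.] Y [-17.  20.]
-75 1137 Z pct [-64. -54. -35.] Y [-18.  21.]
-65 1138 Z pct [-64. -52. -35.] Y [-18.  21.]
-55 1126 Z pct [-64. -53. -35.] Y [-18.  21.]
-45 1081 Z pct [-64. -53. -35.] Y [-18.  21.]
-35 8952 Z pct [-55.  66.  73.] Y [-29.  29.]
-25 23040 Z pct [ 65.  88. 102.] Y [-29.  28.]
```

View pics/w2.png

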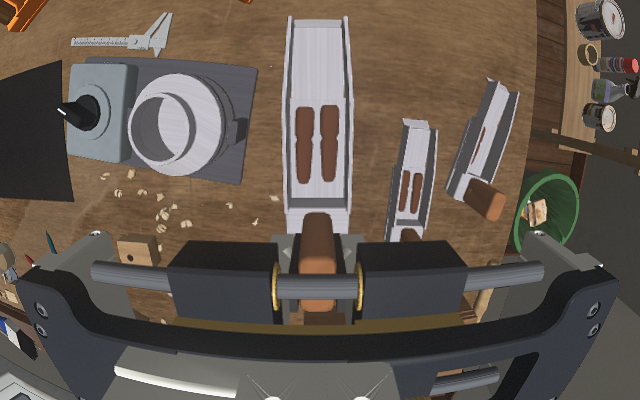

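>>> {"op": "play_rows", "data": {"targets": [[[0, 0, 0.04, 0], [0, 0, 0.08, 0], [0, 0, 0.12, 0], [0, 0, 0.135, 0], [0, 0, 0.1395, 0]]]}}

```text
t: 13.5
eef_pos: [0.5862, 0.1957, 0.238]
ee_rot: [-3.141, -0.001, -3.094]
force: [0.3, 0.6, -0.9]
width: 0.0177
```

>>> {"op": "play_rows", "data": {"targets": [[[0, 0, 0, 0], [0, 0, 0, 0], [0, 0, 0, 0], [-0.007, 0, 0, 0], [-0.007, 0, 0.018, 0]]], "grip": 120}}

```text
t: 14.12
eef_pos: [0.5945, 0.1965, 0.2218]
ee_rot: [3.14, 0.003, -3.094]
force: [0.7, 0.7, -1.4]
width: 0.0461
```

>>> {"op": "play_rows", "data": {"targets": [[[0, 0, 0, 0], [0, 0, 0, 0], [0, 0, 0, 0], [0, 0, 0, 0], [0, 0, 0, 0]]], "grip": 255}}

```text
t: 14.75
eef_pos: [0.5933, 0.1961, 0.221]
ee_rot: [3.141, 0.0, -3.094]
force: [1.6, -0.6, 0.2]
width: 0.0178
```

>>> {"op": "play_rows", "data": {"targets": [[[0, 0, 0, 0], [0, 0, 0, 0], [0, 0, -0.02, 0], [0, 0, -0.05, 0], [0, 0, -0.09, 0]]]}}

```text
t: 15.38
eef_pos: [0.5927, 0.1958, 0.3104]
ee_rot: [-3.14, -0.003, -3.094]
force: [-0.2, 0.3, -1.9]
width: 0.0176
```

>>> {"op": "play_rows", "data": {"targets": [[[0, 0, -0.04, 0], [0, 0, -0.08, 0], [0, 0, -0.08, 0]]]}}

```text
t: 15.75
eef_pos: [0.5938, 0.1963, 0.3944]
ee_rot: [3.139, 0.005, -3.093]
force: [-0.4, 0.7, -2.0]
width: 0.018
```

```bash
cat >> h.py <<'E'
def prof(yaw,ref=None):
    """scoop in hand, seen from the wrist camera: side profile relative to the grasp point; fits tilt from the wall tops"""
    s=arm.get_state(); g=np.array(s['eef_pos'])-[0,0,.159]; im,d,p=snap('wrist'); P=wcloud(d,p)
    a=np.radians(yaw); V=(P-g)*1000; X=V[...,0]*np.cos(a)+V[...,1]*np.sin(a); Y=-V[...,0]*np.sin(a)+V[...,1]*np.cos(a); Z=V[...,2]
    print('grasp',g.round(4))
    for x in range(-145,0,10):
        m=(abs(X-x)<5)&(abs(Y)<26)&(Z>-190)&(Z<0)
        if m.sum()>20: print(x,m.sum(),'Z',np.percentile(Z[m],[3,50,97]).round(0),'Y',np.percentile(Y[m],[2,98]).round(0))
    return im,P
E
python3 - <<'E'
from h import *
im,P=prof(2.9)
n=box(P,.43,.6,-.01,.13,.104,.118); print('neck',len(n),circ(n))
e=arm.get_state()['eef_pos']; u=np.array([.9987,.0506]); m=np.array([.5308,.0492])
c=m+.019*u+.148*u; print('target for grasp',c); go(c[0],c[1],.097+.054)
E
```

```text
grasp [0.5938 0.1963 0.2354]
-145 166 Z [-55. -52. -48.] Y [-13.  16.]
-135 779 Z [-47. -39. -20.] Y [-15.  17.]
-125 1216 Z [-42. -40. -20.] Y [-15.  18.]
-115 1276 Z [-45. -42. -20.] Y [-16.  19.]
-105 1318 Z [-46. -44. -20.] Y [-17.  20.]
-95 1294 Z [-48. -46. -20.] Y [-18.  21.]
-85 1371 Z [-49. -38. -20.] Y [-18.  21.]
-75 1390 Z [-49. -38. -20.] Y [-18.  21.]
-65 1366 Z [-49. -38. -20.] Y [-18.  21.]
-55 1294 Z [-49. -39. -20.] Y [-18.  21.]
-45 1221 Z [-49. -39. -20.] Y [-18.  21.]
-35 1162 Z [-49. -48. -20.] Y [-18.  21.]
-25 2081 Z [-49. -38.  -6.] Y [-18.  20.]
-15 1403 Z [-27. -22.  -1.] Y [-21.  23.]
-5 546 Z [-27. -17.  -1.] Y [-19.  23.]
neck 1050 (array([0.53134503, 0.0528344 ]), np.float64(0.03081901127737906))
target for grasp [0.6975829 0.0576502]
shift mm [ -97.5 -143.4   82. ]  | yaw now -177.3 q6 -2.15 width 0.01818088785867971 t 15.8
```

>>> {"op": "play_rows", "data": {"targets": [[[-0.006, -0.009, 0, 0], [-0.02, -0.03, 0, 0], [-0.036, -0.053, 0, 0], [-0.054, -0.078, 0, 0], [-0.07, -0.102, 0, 0]]]}}

```text
t: 16.42
eef_pos: [0.6687, 0.0961, 0.3887]
ee_rot: [-3.141, -0.003, -3.094]
force: [0.4, 0.0, -1.5]
width: 0.0176
```

>>> {"op": "play_rows", "data": {"targets": [[[-0.014, -0.02, 0, 0], [-0.023, -0.034, 0, 0], [-0.0277, -0.04, 0, 0], [-0.0277, -0.04, 0.01, 0], [-0.0277, -0.04, 0.025, 0]]]}}

```text
t: 17.05
eef_pos: [0.6973, 0.0595, 0.3652]
ee_rot: [3.141, 0.001, -3.093]
force: [-0.3, -0.0, -2.7]
width: 0.0176
```

```bash
python3 - <<'E'
from h import *
im,P=prof(2.9)
n=box(P,.43,.6,-.01,.13,.104,.118); print('neck',len(n),circ(n),np.percentile(n,[1,99],axis=0))
snap('wrist','w3.png'); snap('side','s3.png',(230,120,430,270),3.5)
go(.6978,.059,.1535)
E
```

```text
grasp [0.6973 0.0595 0.2062]
-145 211 Z [-83. -51. -46.] Y [-25.  16.]
-135 858 Z [-45. -39. -20.] Y [-15.  17.]
-125 1206 Z [-42. -40. -20.] Y [-16.  18.]
-115 1287 Z [-44. -42. -20.] Y [-17.  19.]
-105 1300 Z [-46. -44. -19.] Y [-17.  19.]
-95 1293 Z [-48. -46. -20.] Y [-18.  20.]
-85 1417 Z [-49. -37. -20.] Y [-19.  20.]
-75 1352 Z [-49. -38. -20.] Y [-19.  20.]
-65 1386 Z [-49. -38. -20.] Y [-19.  20.]
-55 1304 Z [-49. -38. -20.] Y [-18.  20.]
-45 1170 Z [-49. -40. -20.] Y [-19.  20.]
-35 1182 Z [-49. -48. -20.] Y [-19.  20.]
-25 2237 Z [-49. -33.  -4.] Y [-18.  19.]
-15 1299 Z [-27. -24.  -1.] Y [-22.  23.]
-5 369 Z [-27. -25.  -1.] Y [-19.  20.]
neck 172 (array([0.53445071, 0.05191534]), np.float64(0.03021701145061627)) [[0.53471753 0.02000278 0.1054584 ]
 [0.55158145 0.0840679  0.11120267]]
shift mm [-1.  -0.5 51.6]  | yaw now -177.2 q6 -1.88 width 0.01749773706825657 t 17.2
```

View pics/w3.png

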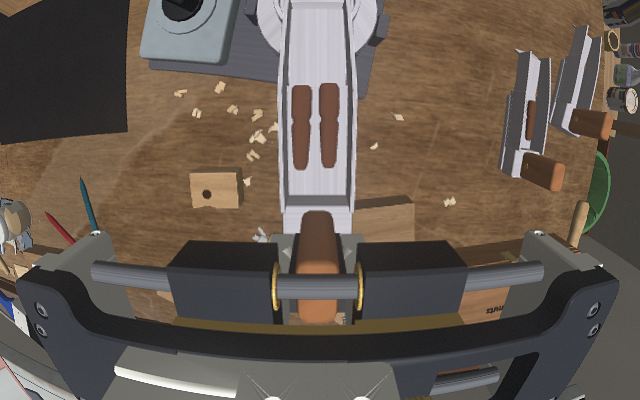

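>>> {"op": "play_rows", "data": {"targets": [[[-0.001, 0, 0.01, 0], [-0.001, 0, 0.025, 0], [-0.001, 0, 0.04, 0], [-0.001, 0, 0.05, 0], [-0.001, 0, 0.0515, 0]]]}}

```text
t: 17.82
eef_pos: [0.6976, 0.0588, 0.3129]
ee_rot: [-3.141, -0.004, -3.094]
force: [-6.6, 1.2, 0.7]
width: 0.018
```

```bash
python3 - <<'E'
from h import *
go(.6978,.059,.1535); print(arm.get_state()['force'],arm.get_state()['moment'])
im,P=prof(2.9)
snap('side','s3.png',(230,130,430,270),3.8)
E
```

```text
shift mm [-0.2  0.2  0.4]  | yaw now -177.3 q6 -1.88 width 0.017980972971370253 t 17.82
[-6.6313854   1.2234337   0.66928178] [ 0.3606887   2.68310466 -0.18821887]
grasp [0.6976 0.0588 0.1539]
-145 428 Z [-63. -44. -39.] Y [-26.  26.]
-135 1112 Z [-67. -35. -16.] Y [-25.  23.]
-125 1314 Z [-39. -37. -16.] Y [-24.  18.]
-115 1339 Z [-41. -39. -16.] Y [-17.  19.]
-105 1390 Z [-44. -42. -16.] Y [-18.  20.]
-95 1339 Z [-46. -43. -17.] Y [-18.  20.]
-85 1426 Z [-46. -35. -17.] Y [-19.  21.]
-75 1411 Z [-47. -36. -17.] Y [-19.  21.]
-65 1390 Z [-47. -36. -18.] Y [-19.  20.]
-55 1302 Z [-47. -37. -18.] Y [-18.  20.]
-45 1170 Z [-48. -46. -18.] Y [-19.  20.]
-35 1202 Z [-48. -47. -19.] Y [-19.  20.]
-25 2258 Z [-48. -27.  -3.] Y [-18.  19.]
-15 1290 Z [-27. -15.  -1.] Y [-22.  23.]
-5 189 Z [-27. -26.  -1.] Y [-19.  20.]
```

View pics/s3.png

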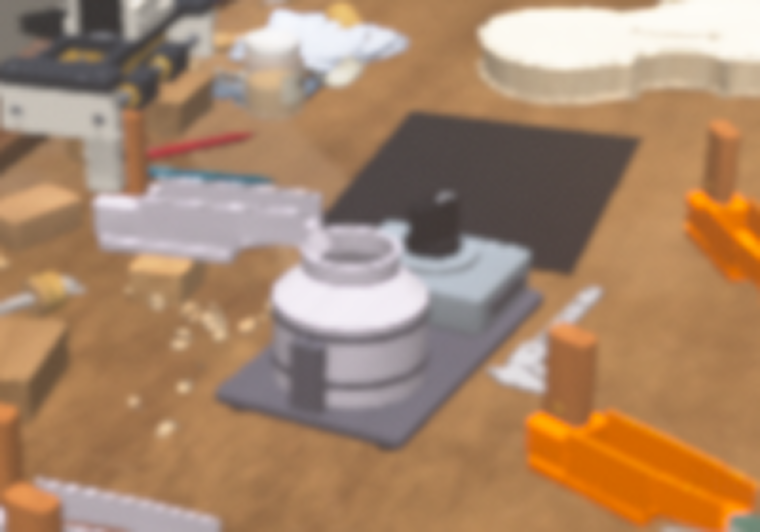

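>>> {"op": "play_rows", "data": {"targets": [[[0.002, 0, -0.002, 0], [0.004, 0, -0.002, 0], [0.004, 0, -0.002, 0]]]}}

```text
t: 18.3
eef_pos: [0.6948, 0.0587, 0.3167]
ee_rot: [3.141, 0.001, -3.094]
force: [-0.1, -0.1, -2.1]
width: 0.0179
```

>>> {"op": "play_rows", "data": {"targets": [[[0, 0, 0, 0], [0, 0, 0, 0], [0, 0, 0, 0], [0.006, 0, -0.012, 0], [0.012, 0, -0.024, 0]]], "newtons": 4}}

```text
t: 18.92
eef_pos: [0.6823, 0.0581, 0.3413]
ee_rot: [-3.141, 0.0, -3.094]
force: [0.7, -0.5, -0.8]
width: 0.0177
```

```bash
python3 - <<'E'
from h import *
s=arm.get_state();print(s['force'],s['width'])
im,P=prof(2.9)
E
```

```text
[ 0.68079659 -0.47833226 -0.83601643] 0.01769554921314936
grasp [0.6823 0.0581 0.1823]
-145 180 Z [-58. -54. -51.] Y [-14.  15.]
-135 843 Z [-73. -42. -23.] Y [-25.  18.]
-125 1189 Z [-45. -43. -23.] Y [-16.  18.]
-115 1241 Z [-46. -45. -22.] Y [-17.  18.]
-105 1294 Z [-48. -47. -22.] Y [-17.  19.]
-95 1250 Z [-50. -48. -22.] Y [-18.  20.]
-85 1356 Z [-51. -39. -22.] Y [-19.  20.]
-75 1344 Z [-51. -39. -21.] Y [-19.  20.]
-65 1340 Z [-50. -40. -21.] Y [-19.  20.]
-55 1299 Z [-50. -40. -21.] Y [-19.  20.]
-45 1172 Z [-50. -41. -21.] Y [-19.  20.]
-35 1165 Z [-50. -49. -21.] Y [-19.  20.]
-25 2217 Z [-50. -36.  -4.] Y [-18.  19.]
-15 1330 Z [-28. -24.  -1.] Y [-23.  24.]
-5 372 Z [-28. -26.  -1.] Y [-19.  20.]
```

>>> {"op": "play_rows", "data": {"targets": [[[0, 0, 0, 0], [0, 0, 0, 0], [0, 0, 0, 0], [0, 0, -0.012, 0], [0, 0, 0, 0]]], "newtons": 3}}

```text
t: 19.6
eef_pos: [0.6835, 0.0583, 0.3425]
ee_rot: [3.141, 0.004, -3.093]
force: [-0.2, -0.7, -0.5]
width: 0.018
```

```bash
python3 - <<'E'
from h import *
s=arm.get_state();print(s['force'],s['width'])
im,P=prof(2.9)
E
```

```text
[-0.20273493 -0.70743349 -0.50390319] 0.018033836709115417
grasp [0.6835 0.0583 0.1835]
-135 242 Z [-89. -74. -44.] Y [-26.  26.]
-125 880 Z [-95. -62. -43.] Y [-25.  25.]
-115 1028 Z [-99. -62. -41.] Y [-25.  19.]
-105 1035 Z [-64. -62. -39.] Y [-17.  19.]
-95 1084 Z [-65. -63. -38.] Y [-18.  20.]
-85 1091 Z [-65. -63. -36.] Y [-19.  21.]
-75 1191 Z [-64. -52. -35.] Y [-18.  20.]
-65 1188 Z [-63. -51. -33.] Y [-19.  21.]
-55 1205 Z [-61. -50. -31.] Y [-19.  20.]
-45 1179 Z [-59. -49. -29.] Y [-19.  20.]
-35 1060 Z [-58. -55. -27.] Y [-19.  21.]
-25 1148 Z [-56. -54. -26.] Y [-19.  21.]
-15 2430 Z [-54. -31.  -2.] Y [-21.  22.]
-5 588 Z [-32. -29.  -1.] Y [-20.  21.]
```

>>> {"op": "play_rows", "data": {"targets": [[[0.004, 0, -0.006, 0], [0.008, 0, -0.012, 0], [0.016, 0, -0.021, 0], [0.016, 0, -0.021, 0], [0.016, 0, -0.021, 0]]]}}

```text
t: 20.27
eef_pos: [0.6665, 0.0574, 0.3616]
ee_rot: [3.141, 0.001, -3.094]
force: [-0.5, -0.3, -1.8]
width: 0.018
```

```bash
cat >> h.py <<'E'
def tilt(yaw):
    s=arm.get_state(); g=np.array(s['eef_pos'])-[0,0,.159]; im,d,p=snap('wrist'); P=wcloud(d,p)
    a=np.radians(yaw); V=(P-g)*1000; X=V[...,0]*np.cos(a)+V[...,1]*np.sin(a); Y=-V[...,0]*np.sin(a)+V[...,1]*np.cos(a); Z=V[...,2]
    # upper envelope of wall tops (|Y|~19), ahead of the grip
    xs=[];zs=[]
    for x in np.arange(-130,-20,4):
        m=(abs(X-x)<2)&(abs(Y)>10)&(abs(Y)<24)&(Z<-15)&(Z>-170)
        if m.sum()>15: xs.append(x); zs.append(np.percentile(Z[m],96))
    xs=np.array(xs);zs=np.array(zs); k=np.ones(len(xs),bool)
    for _ in range(4): f=np.polyfit(xs[k],zs[k],1); r=zs-np.polyval(f,xs); k=abs(r)<max(2,1.5*np.median(abs(r)))
    th=np.arctan(f[0]); drop=f[1]*np.cos(th)
    c,n=np.cos(th),np.sin(th)
    zz=42-62.5-drop  # slip along grip
    lip=np.array([-148*c+56.5*n,-148*n-56.5*c])
    print('t',round(s['t'],2),'grasp',g.round(4),'tilt %.1f'%np.degrees(th),'wall perp dist %.1f (level -20.5)'%drop,'lip est u,z', np.round([(g[0]-.531)*1000+lip[0],g[2]*1000+lip[1]],1),'n',k.sum(),'F',np.round(s['force'],1))
    return im
E
python3 - <<'E'
from h import *
tilt(2.9)
E
```

```text
t 20.27 grasp [0.6665 0.0574 0.2026] tilt 11.6 wall perp dist -21.5 (level -20.5) lip est u,z [  1.9 117.5] n 28 F [-0.5 -0.3 -1.8]
```

>>> {"op": "play_rows", "data": {"targets": [[[0, 0, -0.012, 0], [0, 0, 0, 0], [0, 0, 0, 0]]]}}

```text
t: 20.7
eef_pos: [0.6662, 0.0574, 0.3598]
ee_rot: [-3.141, -0.002, -3.094]
force: [0.7, 0.1, -2.8]
width: 0.018
```

```bash
python3 -c "
from h import *
tilt(2.9)"
```

```text
t 20.7 grasp [0.6662 0.0574 0.2008] tilt 13.9 wall perp dist -21.8 (level -20.5) lip est u,z [  5.1 110.4] n 27 F [ 0.7  0.1 -2.8]
```

>>> {"op": "play_rows", "data": {"targets": [[[0, 0, -0.02, 0], [0, 0, 0, 0], [0, 0, -0.02, 0], [0, 0, 0, 0], [0, 0, 0, 0]]]}}

```text
t: 21.38
eef_pos: [0.6661, 0.0573, 0.3596]
ee_rot: [-3.141, -0.003, -3.094]
force: [0.5, 0.6, -2.6]
width: 0.0179
```

```bash
python3 -c "
from h import *
tilt(2.9)"
```

```text
t 21.38 grasp [0.6661 0.0573 0.2006] tilt 18.7 wall perp dist -23.7 (level -20.5) lip est u,z [13.1 99.6] n 26 F [ 0.5  0.6 -2.6]
```

>>> {"op": "play_rows", "data": {"targets": [[[0.007, 0, -0.014, 0], [0.007, 0, -0.003, 0], [0.014, 0, -0.018, 0], [0.014, 0, -0.007, 0], [0.014, 0, -0.007, 0]]]}}

```text
t: 22.05
eef_pos: [0.6522, 0.0567, 0.3676]
ee_rot: [3.142, -0.001, -3.094]
force: [0.0, 1.2, -1.6]
width: 0.0177
```

>>> {"op": "play_rows", "data": {"targets": [[[0.006, 0, -0.017, 0], [0.006, 0, -0.006, 0], [0.006, 0, -0.018, 0], [0.006, 0, -0.006, 0], [0.006, 0, -0.006, 0]]]}}

```text
t: 22.68
eef_pos: [0.6463, 0.0564, 0.3728]
ee_rot: [-3.141, -0.002, -3.094]
force: [-0.0, 0.0, -2.2]
width: 0.0177
```

```bash
python3 -c "
from h import *
tilt(2.9)"
```

```text
t 22.68 grasp [0.6463 0.0564 0.2138] tilt 25.5 wall perp dist -25.2 (level -20.5) lip est u,z [ 5.9 99.1] n 23 F [-0.   0.  -2.2]
```

>>> {"op": "play_rows", "data": {"targets": [[[0, 0, 0.005, 0], [0.007, 0, -0.008, 0], [0.007, 0, 0.002, 0], [0.014, 0, -0.014, 0], [0.014, 0, -0.004, 0]]]}}

```text
t: 23.35
eef_pos: [0.6328, 0.0559, 0.3811]
ee_rot: [3.141, 0.005, -3.093]
force: [0.0, 0.6, -1.8]
width: 0.0181
```

>>> {"op": "play_rows", "data": {"targets": [[[0.006, 0, -0.017, 0], [0.006, 0, -0.006, 0], [0.006, 0, -0.018, 0], [0.006, 0, -0.006, 0], [0.006, 0, -0.006, 0]]]}}

```text
t: 23.98
eef_pos: [0.6263, 0.0554, 0.383]
ee_rot: [-3.141, -0.002, -3.094]
force: [0.6, -0.6, -2.0]
width: 0.0177
```

```bash
python3 -c "
from h import *
im=tilt(2.9); cv2.imwrite('pics/w4.png',im[0:260,200:440,::-1].repeat(2,0).repeat(2,1))"
```

```text
t 23.98 grasp [0.6263 0.0554 0.224 ] tilt 30.4 wall perp dist -26.2 (level -20.5) lip est u,z [ -3.7 100.3] n 22 F [ 0.6 -0.6 -2. ]
```

View pics/w4.png

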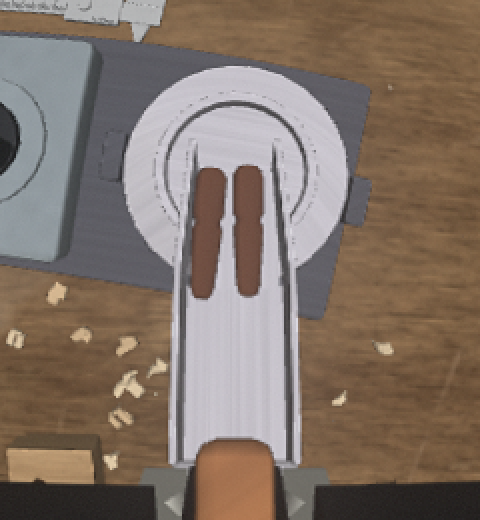

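>>> {"op": "play_rows", "data": {"targets": [[[-0.003, 0, 0.003, 0], [-0.007, 0, 0.006, 0], [-0.01, 0, 0.008, 0], [-0.01, 0, -0.004, 0], [-0.01, 0, 0.007, 0]]]}}

```text
t: 24.65
eef_pos: [0.6375, 0.0561, 0.3796]
ee_rot: [3.141, 0.005, -3.093]
force: [0.1, 0.3, -1.7]
width: 0.0179
```

>>> {"op": "play_rows", "data": {"targets": [[[0.004, 0, -0.013, 0], [0.004, 0, -0.003, 0], [0.008, 0, -0.016, 0], [0.008, 0, -0.006, 0], [0.008, 0, -0.006, 0]]]}}

```text
t: 25.28
eef_pos: [0.6283, 0.0556, 0.3822]
ee_rot: [-3.142, -0.002, -3.094]
force: [-0.2, -0.7, -2.4]
width: 0.0181
```

```bash
cat >> h.py <<'E'
def brown(im):
    hsv=cv2.cvtColor(im,cv2.COLOR_RGB2HSV); c=im[0:225,260:380].astype(int)
    m=((c[...,0]-c[...,2]>25)&(c[...,0]<135)).astype(np.uint8); n,l,st,ce=cv2.connectedComponentsWithStats(m)
    print('dark brown blobs',[(st[i,4],ce[i].round(0)+[260,0]) for i in range(1,n) if st[i,4]>60])
E
python3 -c "
from h import *
im=tilt(2.9); brown(im)"
```

```text
t 25.27 grasp [0.6283 0.0556 0.2232] tilt 32.1 wall perp dist -26.2 (level -20.5) lip est u,z [ 2.  96.7] n 21 F [-0.2 -0.7 -2.4]
dark brown blobs [(np.int32(2548), array([337.,  15.])), (np.int32(762), array([323., 106.])), (np.int32(778), array([304., 109.])), (np.int32(2381), array([366., 180.])), (np.int32(1618), array([272., 184.])), (np.int32(135), array([317., 220.]))]
```

>>> {"op": "play_rows", "data": {"targets": [[[-0.006, 0, 0.003, 0], [0.006, 0, -0.005, 0], [-0.005, 0, 0.002, 0], [0.007, 0, -0.006, 0], [-0.005, 0, 0.002, 0]]]}}

```text
t: 25.95
eef_pos: [0.6333, 0.0558, 0.3831]
ee_rot: [3.141, 0.003, -3.093]
force: [0.1, 1.3, -1.3]
width: 0.0177
```

```bash
python3 -c "
from h import *
im=tilt(2.9); brown(im)"
```

```text
t 25.95 grasp [0.6333 0.0558 0.2241] tilt 32.5 wall perp dist -27.5 (level -20.5) lip est u,z [ 7.9 96.8] n 21 F [ 0.1  1.3 -1.3]
dark brown blobs [(np.int32(2227), array([337.,  12.])), (np.int32(327), array([320.,  72.])), (np.int32(2658), array([366., 177.])), (np.int32(1820), array([272., 182.])), (np.int32(145), array([317., 220.]))]
```

```bash
python3 -c "
from h import *
im=tilt(2.9); cv2.imwrite('pics/w5.png',im[0:200,220:420,::-1].repeat(2,0).repeat(2,1)); brown(im)"
```

```text
t 26.0 grasp [0.6347 0.056  0.2219] tilt 31.5 wall perp dist -27.7 (level -20.5) lip est u,z [ 7.1 96.3] n 23 F [ 2.1  1.6 -2.3]
dark brown blobs [(np.int32(2148), array([337.,  12.])), (np.int32(349), array([318.,  70.])), (np.int32(2654), array([366., 176.])), (np.int32(1830), array([272., 181.])), (np.int32(139), array([317., 220.]))]
```

View pics/w5.png

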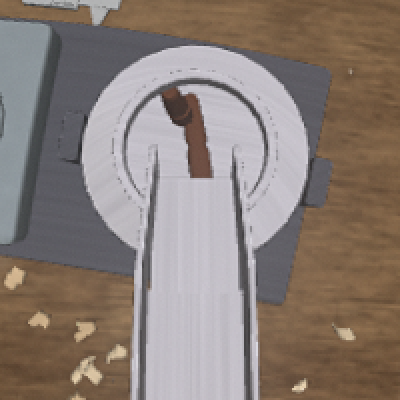

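>>> {"op": "play_rows", "data": {"targets": [[[0, 0, 0, 0], [0, 0, -0.02, 0], [0, 0, -0.04, 0], [0, 0, -0.06, 0], [0, 0, -0.07, 0]]], "newtons": 25}}

```text
t: 26.68
eef_pos: [0.6337, 0.0558, 0.4525]
ee_rot: [3.141, 0.001, -3.094]
force: [-0.3, 0.4, -0.4]
width: 0.018
```

>>> {"op": "play_rows", "data": {"targets": [[[0.006, -0.03, 0, 0], [0.016, -0.08, 0, 0], [0.026, -0.13, 0, 0], [0.038, -0.185, 0, 0], [0.05, -0.24, 0, 0]]]}}

```text
t: 27.3
eef_pos: [0.5946, -0.1878, 0.4509]
ee_rot: [3.141, -0.0, -3.093]
force: [1.2, -0.5, -1.2]
width: 0.0181
```

>>> {"op": "play_rows", "data": {"targets": [[[0.012, -0.055, 0, 0], [0.024, -0.11, 0, 0], [0.036, -0.165, 0, 0], [0.045, -0.215, 0, 0], [0.05, -0.242, 0, 0]]]}}

```text
t: 27.92
eef_pos: [0.556, -0.4329, 0.4502]
ee_rot: [3.141, -0.001, -3.096]
force: [0.2, 1.0, -1.6]
width: 0.0181
```

```bash
cat >> h.py <<'E'
def mat(P,im):
    b=(im.astype(int).max(-1)<45)&(abs(P[...,2])<.02)&(P[...,1]<-.12)&(P[...,1]>-.6)&(P[...,0]>.35)&(P[...,0]<.75)
    X=(P[b][:,:2]*1000).astype(np.float32); print('mat',b.sum(),np.percentile(X,[.5,99.5],axis=0).round(0),cv2.minAreaRect(X[::3]))
E
python3 - <<'E'
from h import *
go(.558,-.43,.17)
im=tilt(2.9); brown(im)
im,d,p=snap('top'); P=cloud(d,p); mat(P,im)
for s in scoops(P): print(s)
im,d,p=snap('wrist','w6.png');P=wcloud(d,p); mat(P,im)
E
```

```text
shift mm [ -2.3   2.7 121.2]  | yaw now -177.4 q6 -1.14 width 0.018107878953237885 t 27.93
t 27.93 grasp [ 0.556  -0.4329  0.2912] tilt 31.6 wall perp dist -27.4 (level -20.5) lip est u,z [-71.4 165.5] n 21 F [ 0.2  1.  -1.6]
dark brown blobs [(np.int32(1520), array([324.,  14.])), (np.int32(90), array([323.,   1.])), (np.int32(2637), array([303.,  66.])), (np.int32(394), array([267., 174.])), (np.int32(316), array([268., 210.])), (np.int32(117), array([317., 220.]))]Traceback (most recent call last):
  File "<stdin>", line 4, in <module>
  File "h.py", line 87, in mat
    X=(P[b][:,:2]*1000).astype(np.float32); print('mat',b.sum(),np.percentile(X,[.5,99.5],axis=0).round(0),cv2.minAreaRect(X[::3]))
                                                                ~~~~~~~~~~~~~^^^^^^^^^^^^^^^^^^^^
    return _quantile_unchecked(
        a, q, axis, out, overwrite_input, method, keepdims, weights)
    return _ureduce(a,
                    func=_quantile_ureduce_func,
    ...<5 lines>...
                    overwrite_input=overwrite_input,
                    method=method)
    r = func(a, **kwargs)
    result = _quantile(arr,
                       quantiles=q,
    ...<2 lines>...
                       out=out,
                       weights=wgt)
    slices_having_nans = np.isnan(arr[-1, ...])
                                  ~~~^^^^^^^^^
IndexError: index -1 is out of bounds for axis 0 with size 0
```

```bash
python3 - <<'E'
from h import *
im=cv2.imread('pics/top0.png'); p=cams.camera_params('top'); K=p['intrinsics']
m=((im.max(-1)<60)*np.uint8(1)); m[:140]=0;m[250:]=0;m[:,:385]=0;m[:,500:]=0
v,u=np.nonzero(cv2.morphologyEx(m,cv2.MORPH_OPEN,np.ones((3,3)))); r=np.c_[(u-K[0,2])/K[0,0],(v-K[1,2])/K[1,1],np.ones(len(u))]@att(p).T
t=(.003-p['position'][2])/r[:,2]; X=(p['position'][:2]+t[:,None]*r[:,:2])*1000
print(len(u),cv2.minAreaRect(X.astype(np.float32)))
im,d,p=snap('wrist','w6.png')
go(.558,-.43,.14)
E
```

```text
2555 ((562.5789794921875, -323.8912048339844), (189.6186981201172, 180.0052032470703), 66.55622100830078)
shift mm [ -2.    1.6 150.9]  | yaw now -177.4 q6 -1.14 width 0.017959138981351867 t 28.07
```

View pics/w6.png

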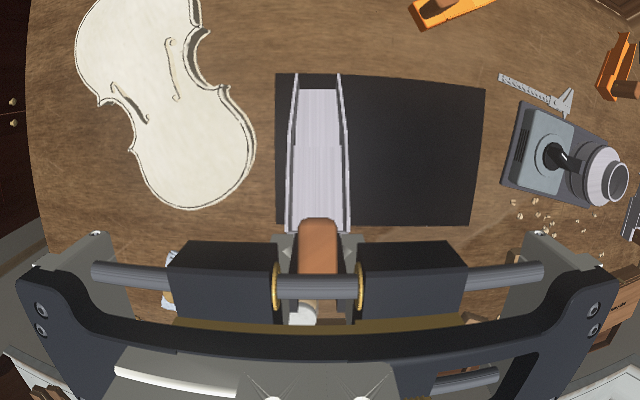

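```bash
python3 - <<'E'
from h import *
for c,pts in (('wrist',[(276,74),(485,88),(470,225),(276,222)]),('top',[(388.5,159.5),(491.5,159),(494,231.5),(389.5,232.5)])):
    p=cams.camera_params(c);K=p['intrinsics']
    for u,v in pts:
        a,b=(u-K[0,2])/K[0,0],(v-K[1,2])/K[0,0]; th=np.hypot(a,b)
        r=np.array([a/th*np.sin(th),b/th*np.sin(th),np.cos(th)]) if c=='wrist' else np.array([a,b,1])
        r=att(p)@r; t=(.003-p['position'][2])/r[2]; print(c,(u,v),(p['position']+t*r).round(3))
E
```

```text
wrist (276, 74) [ 0.439 -0.492  0.003]
wrist (485, 88) [ 0.429 -0.185  0.003]
wrist (470, 225) [ 0.648 -0.176  0.003]
wrist (276, 222) [ 0.654 -0.488  0.003]
top (388.5, 159.5) [ 0.648 -0.183  0.003]
top (491.5, 159) [ 0.652 -0.492  0.003]
top (494, 231.5) [ 0.435 -0.491  0.003]
top (389.5, 232.5) [ 0.43  -0.183  0.003]
```

>>> {"op": "play_rows", "data": {"targets": [[[0.003, 0.001, 0.04, 0], [0.003, 0.001, 0.08, 0], [0.003, 0.001, 0.12, 0], [0.003, 0.001, 0.14, 0], [0.003, 0.001, 0.15, 0]]]}}

```text
t: 28.7
eef_pos: [0.5539, -0.4285, 0.2998]
ee_rot: [3.14, -0.002, -3.093]
force: [-0.5, -1.1, -1.5]
width: 0.0175
```

>>> {"op": "play_rows", "data": {"targets": [[[0, 0, 0, 0], [0, 0, 0, 0], [-0.007, 0, 0.01, 0], [-0.014, 0, 0.018, 0], [-0.0214, 0, 0.026, 0]]], "newtons": 4}}

```text
t: 29.32
eef_pos: [0.5765, -0.4286, 0.2755]
ee_rot: [-3.14, 0.002, -3.093]
force: [1.2, -0.1, 1.2]
width: 0.0182
```

>>> {"op": "play_rows", "data": {"targets": [[[-0.009, 0, 0.01, 0], [-0.018, 0, 0.02, 0], [-0.018, 0, 0.02, 0]]]}}

```text
t: 29.7
eef_pos: [0.5931, -0.4272, 0.2528]
ee_rot: [3.14, -0.003, -3.094]
force: [-0.5, 0.0, -2.1]
width: 0.0181
```

```bash
python3 -c "
from h import *
im=tilt(2.9); go(.609,-.431,.0715)"
```

```text
t 29.7 grasp [ 0.5931 -0.4272  0.0938] tilt 11.3 wall perp dist -26.6 (level -20.5) lip est u,z [-72.    9.4] n 27 F [-0.5  0.  -2.1]
shift mm [-16.1  -4.4  23. ]  | yaw now -177.3 q6 -1.16 width 0.017981448386425673 t 29.75
```

>>> {"op": "play_rows", "data": {"targets": [[[-0.006, 0, 0.007, 0], [-0.011, 0, 0.014, 0], [-0.016, 0, 0.021, 0], [-0.016, 0, 0.0225, 0], [-0.016, 0, 0.0225, 0]]]}}

```text
t: 30.38
eef_pos: [0.609, -0.4268, 0.2325]
ee_rot: [3.141, -0.001, -3.094]
force: [1.1, -0.4, -1.1]
width: 0.0178
```

```bash
python3 -c "
from h import *
im=tilt(2.9); go(.609,-.431,.0715)"
```

```text
t 30.38 grasp [ 0.609  -0.4268  0.0735] tilt 0.9 wall perp dist -26.7 (level -20.5) lip est u,z [-69.1  14.8] n 28 F [ 1.1 -0.4 -1.1]
shift mm [ 0.  -4.2  2. ]  | yaw now -177.3 q6 -1.17 width 0.018171841719669554 t 30.43
```

>>> {"op": "play_rows", "data": {"targets": [[[0, 0, 0.002, 0], [0, 0, 0.002, 0], [0, 0, 0.002, 0], [0, 0, 0.002, 0], [0, 0, 0.002, 0]]], "grip": 130}}

```text
t: 31.05
eef_pos: [0.6092, -0.4269, 0.2308]
ee_rot: [-3.142, 0.0, -3.094]
force: [-0.1, 0.9, -0.3]
width: 0.0431
```

>>> {"op": "play_rows", "data": {"targets": [[[0, 0, -0.02, 0], [0, 0, -0.06, 0], [0, 0, -0.1, 0], [0, 0, -0.14, 0], [0, 0, -0.14, 0]]], "grip": 0}}

```text
t: 31.68
eef_pos: [0.6097, -0.4274, 0.3775]
ee_rot: [-3.137, 0.008, -3.093]
force: [0.2, 0.1, -0.1]
width: 0.0855
```

>>> {"op": "play_rows", "data": {"targets": [[[-0.006, 0.05, 0, 0], [-0.012, 0.105, 0, 0], [-0.018, 0.16, 0, 0], [-0.024, 0.215, 0, 0], [-0.03, 0.27, 0, 0]]]}}

```text
t: 32.3
eef_pos: [0.6259, -0.154, 0.3715]
ee_rot: [-3.142, 0.001, -3.094]
force: [1.2, 0.4, 0.1]
width: 0.0877
```

>>> {"op": "play_rows", "data": {"targets": [[[-0.006, 0.055, 0, 0], [-0.012, 0.11, 0, 0], [-0.018, 0.165, 0, 0], [-0.024, 0.22, 0, 0], [-0.03, 0.27, 0, 0]]]}}

```text
t: 32.92
eef_pos: [0.6429, 0.1173, 0.3716]
ee_rot: [3.141, 0.001, -3.093]
force: [0.3, 0.4, 0.9]
width: 0.0871
```

>>> {"op": "play_rows", "data": {"targets": [[[-0.006, 0.05, 0, 0], [-0.012, 0.1, 0, 0], [-0.018, 0.15, 0, 0], [-0.0225, 0.189, 0, 0], [-0.0225, 0.189, 0, 0]]]}}

```text
t: 33.55
eef_pos: [0.6563, 0.308, 0.3704]
ee_rot: [-3.142, -0.0, -3.091]
force: [-0.1, 0.2, -0.7]
width: 0.0877
```

```bash
python3 - <<'E'
from h import *
go(.658,.306,.062,0)
im,d,p=snap('wrist','w7.png'); P=wcloud(d,p)
for s in scoops(P): print(s)
g=np.array([.658,.306])
t=P[(P[...,2]>.03)&(P[...,2]<.048)&(P[...,0]>.5)&(P[...,0]<.645)&(abs(P[...,1]-.306)<.035)]
for x in np.arange(.53,.645,.015):
    q=t[abs(t[:,0]-x)<.006]
    if len(q)>10: print(round(x,3),len(q),np.percentile(q[:,1],[2,98]).round(4),np.percentile(q[:,1],[2,98]).mean().round(4))
snap('top','t7.png',(150,130,400,280),3)
E
```

```text
shift mm [ -1.7  -2.1 149.4]  turn 2.9 or -177.1 | yaw now -177.1 q6 -2.23 width 0.08771129239740671 t 33.55
([0.5944, 0.3818, 0.0973], np.int32(928), 'yaw pca -13.9, grip-to-trough -15.9', 4215)
([0.6588, 0.3081, 0.0973], np.int32(788), 'yaw pca -0.3, grip-to-trough -0.3', 4139)
0.53 52 [0.2916 0.3257] 0.3087
0.545 75 [0.2911 0.3265] 0.3088
0.56 82 [0.2891 0.3273] 0.3082
0.575 65 [0.2886 0.3282] 0.3084
0.59 54 [0.2891 0.3282] 0.3087
0.605 78 [0.2877 0.3281] 0.3079
0.62 64 [0.2884 0.3281] 0.3082
0.635 69 [0.2879 0.3283] 0.3081
```

View pics/w7.png

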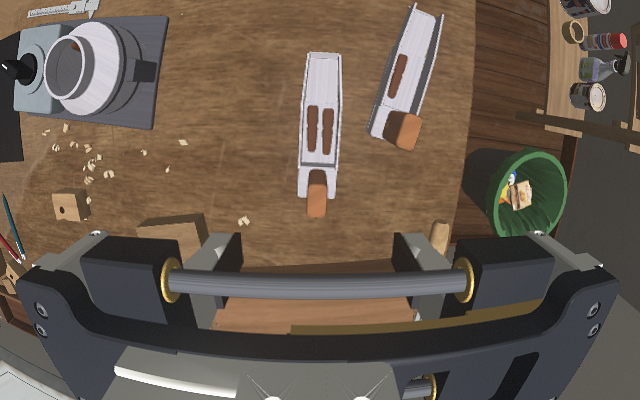

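>>> {"op": "play_rows", "data": {"targets": [[[-0.0092, -0.0012, 0.04, 3.2], [-0.0092, -0.0012, 0.08, 3.2], [-0.0092, -0.0012, 0.12, 3.2], [-0.0092, -0.0012, 0.145, 3.2], [-0.0092, -0.0012, 0.15, 3.2]]], "grip": 60}}

```text
t: 34.28
eef_pos: [0.6656, 0.3028, 0.2192]
ee_rot: [-3.14, -0.003, 3.132]
force: [-0.2, 0.7, 0.7]
width: 0.0667
```

>>> {"op": "play_rows", "data": {"targets": [[[0, 0, 0, 0], [0, 0, 0, 0], [0, 0, 0, 0], [0, 0, 0, 0], [0, 0, 0, 0]]], "grip": 255, "newtons": 50}}

```text
t: 34.9
eef_pos: [0.6659, 0.3046, 0.221]
ee_rot: [3.141, 0.0, 3.134]
force: [0.0, 1.6, 0.6]
width: 0.0225
```

>>> {"op": "play_rows", "data": {"targets": [[[0, 0, 0, 0], [0, 0, 0, 0], [0, 0, -0.02, 0], [0, 0, -0.05, 0], [0, 0, -0.09, 0]]]}}

```text
t: 35.52
eef_pos: [0.6656, 0.3041, 0.3116]
ee_rot: [-3.14, -0.002, 3.133]
force: [0.8, 0.1, -1.5]
width: 0.0178
```

>>> {"op": "play_rows", "data": {"targets": [[[0, 0, -0.04, 0], [0, 0, -0.08, 0], [0, 0, -0.085, 0]]]}}

```text
t: 35.9
eef_pos: [0.6663, 0.3043, 0.4012]
ee_rot: [3.138, 0.006, 3.134]
force: [0.8, -0.5, -1.9]
width: 0.0175
```

```bash
python3 - <<'E'
from h import *
im,P=prof(-.3); im=tilt(-.3); go(.692,.0497,.157)
E
```

```text
grasp [0.6663 0.3043 0.2422]
-145 202 Z [-56. -52. -47.] Y [-12.  17.]
-135 786 Z [-46. -39. -20.] Y [-14.  18.]
-125 1214 Z [-42. -40. -20.] Y [-15.  19.]
-115 1287 Z [-44. -42. -20.] Y [-16.  20.]
-105 1315 Z [-47. -44. -20.] Y [-16.  20.]
-95 1301 Z [-48. -46. -20.] Y [-17.  21.]
-85 1377 Z [-49. -42. -20.] Y [-17.  22.]
-75 1417 Z [-49. -38. -20.] Y [-18.  21.]
-65 1342 Z [-49. -38. -20.] Y [-18.  21.]
-55 1318 Z [-49. -38. -20.] Y [-18.  21.]
-45 1250 Z [-49. -39. -20.] Y [-18.  21.]
-35 1109 Z [-49. -47. -20.] Y [-18.  21.]
-25 2186 Z [-49. -35.  -4.] Y [-17.  20.]
-15 1293 Z [-27. -25.  -2.] Y [-22.  23.]
-5 527 Z [-27. -18.  -1.] Y [-19.  22.]
t 35.95 grasp [0.666  0.3042 0.2405] tilt -0.2 wall perp dist -19.9 (level -20.5) lip est u,z [-13.2 184.5] n 28 F [ 1.  -0.7 -2.2]
shift mm [ -28.3 -254.4   81. ]  | yaw now 179.5 q6 -2.27 width 0.01779685899731473 t 36.0
```

>>> {"op": "play_rows", "data": {"targets": [[[-0.001, -0.012, 0, 0], [-0.004, -0.04, 0, 0], [-0.009, -0.08, 0, 0], [-0.014, -0.125, 0, 0], [-0.019, -0.17, 0, 0]]]}}

```text
t: 36.62
eef_pos: [0.6833, 0.1313, 0.3948]
ee_rot: [-3.141, -0.002, 3.133]
force: [0.7, 0.5, -1.5]
width: 0.0173
```

>>> {"op": "play_rows", "data": {"targets": [[[-0.004, -0.04, 0, 0], [-0.007, -0.066, 0, 0], [-0.009, -0.08, 0, 0], [-0.009, -0.084, 0.01, 0], [-0.009, -0.084, 0.025, 0]]]}}

```text
t: 37.25
eef_pos: [0.6918, 0.0504, 0.3698]
ee_rot: [3.141, 0.0, 3.134]
force: [0.4, 0.3, -2.8]
width: 0.0177
```

>>> {"op": "play_rows", "data": {"targets": [[[0, 0, 0.015, 0], [0, 0, 0.03, 0], [0, 0, 0.045, 0], [0, 0, 0.055, 0], [0, 0, 0.056, 0]]]}}

```text
t: 37.88
eef_pos: [0.6919, 0.0503, 0.314]
ee_rot: [-3.141, -0.001, 3.134]
force: [-0.2, -0.8, -1.2]
width: 0.0179
```

```bash
python3 - <<'E'
from h import *
im=tilt(-.3);im=tilt(-.3); go(.692,.0497,.157)
E
```

```text
t 37.88 grasp [0.6919 0.0503 0.155 ] tilt -0.5 wall perp dist -20.0 (level -20.5) lip est u,z [12.4 99.8] n 28 F [-0.2 -0.8 -1.2]
t 37.92 grasp [0.692  0.0503 0.1555] tilt -0.4 wall perp dist -19.9 (level -20.5) lip est u,z [ 12.6 100. ] n 28 F [ 0.   0.6 -1.3]
shift mm [ 0.  -0.6 -1.1]  | yaw now 179.5 q6 -1.93 width 0.018012837317278412 t 37.98
```

>>> {"op": "play_rows", "data": {"targets": [[[0, 0, 0, 0], [0, 0, 0, 0], [0, 0, 0, 0], [0.006, 0, -0.014, 0], [0.012, 0, -0.022, 0]]], "newtons": 3}}

```text
t: 38.6
eef_pos: [0.6798, 0.0504, 0.3383]
ee_rot: [3.141, 0.001, 3.134]
force: [-0.8, 0.8, -2.7]
width: 0.018
```

>>> {"op": "play_rows", "data": {"targets": [[[0, 0, -0.012, 0], [0, 0, 0, 0], [0.004, 0, -0.017, 0], [0.004, 0, -0.005, 0], [0.004, 0, -0.005, 0]]]}}

```text
t: 39.22
eef_pos: [0.6755, 0.0503, 0.3408]
ee_rot: [-3.141, -0.002, 3.133]
force: [-0.4, 0.2, -2.3]
width: 0.0183
```

```bash
python3 - <<'E'
from h import *
im=tilt(-.3)
E
```

```text
t 39.23 grasp [0.6755 0.0503 0.1818] tilt 11.1 wall perp dist -21.7 (level -20.5) lip est u,z [10.2 97.9] n 28 F [-0.4  0.2 -2.3]
```

>>> {"op": "play_rows", "data": {"targets": [[[0.004, 0, -0.017, 0], [0.004, 0, -0.005, 0], [0.008, 0, -0.022, 0], [0.008, 0, -0.01, 0], [0.008, 0, -0.01, 0]]]}}

```text
t: 39.9
eef_pos: [0.6674, 0.0504, 0.3512]
ee_rot: [-3.142, -0.001, 3.133]
force: [0.1, 0.4, -2.3]
width: 0.0179
```

>>> {"op": "play_rows", "data": {"targets": [[[0.004, 0, -0.016, 0], [0.004, 0, -0.004, 0], [0.008, 0, -0.021, 0], [0.008, 0, -0.008, 0], [0.008, 0, -0.008, 0]]]}}

```text
t: 40.52
eef_pos: [0.6594, 0.0505, 0.3592]
ee_rot: [-3.142, -0.001, 3.133]
force: [-0.6, 0.5, -1.4]
width: 0.0182
```

```bash
python3 - <<'E'
from h import *
im=tilt(-.3)
E
```

```text
t 40.52 grasp [0.6594 0.0505 0.2002] tilt 19.9 wall perp dist -23.7 (level -20.5) lip est u,z [ 8.4 96.8] n 25 F [-0.6  0.5 -1.4]
```

>>> {"op": "play_rows", "data": {"targets": [[[0.003, 0, -0.016, 0], [0.003, 0, -0.004, 0], [0.006, 0, -0.019, 0], [0.006, 0, -0.007, 0], [0.006, 0, -0.007, 0]]]}}

```text
t: 41.2
eef_pos: [0.6535, 0.0505, 0.366]
ee_rot: [-3.141, -0.002, 3.133]
force: [0.7, -0.2, -1.9]
width: 0.0179
```

>>> {"op": "play_rows", "data": {"targets": [[[0.004, 0, -0.016, 0], [0.004, 0, -0.003, 0], [0.007, 0, -0.018, 0], [0.007, 0, -0.006, 0], [0.007, 0, -0.006, 0]]]}}

```text
t: 41.82
eef_pos: [0.6465, 0.0506, 0.3719]
ee_rot: [-3.141, -0.002, 3.133]
force: [1.3, 0.5, -1.9]
width: 0.0175
```

```bash
python3 - <<'E'
from h import *
im=tilt(-.3)
E
```

```text
t 41.83 grasp [0.6465 0.0506 0.2129] tilt 26.5 wall perp dist -25.2 (level -20.5) lip est u,z [ 8.2 96.4] n 23 F [ 1.3  0.5 -1.9]
```

>>> {"op": "play_rows", "data": {"targets": [[[0.003, 0, -0.014, 0], [0.003, 0, -0.002, 0], [0.005, 0, -0.016, 0], [0.005, 0, -0.004, 0], [0.005, 0, -0.004, 0]]]}}

```text
t: 42.5
eef_pos: [0.6414, 0.0506, 0.3756]
ee_rot: [-3.141, -0.002, 3.133]
force: [-0.4, -0.0, -2.4]
width: 0.0181
```

>>> {"op": "play_rows", "data": {"targets": [[[0.003, 0, -0.014, 0], [0.003, 0, -0.002, 0], [0.005, 0, -0.016, 0], [0.005, 0, -0.004, 0], [0.005, 0, -0.004, 0]]]}}

```text
t: 43.12
eef_pos: [0.6365, 0.0507, 0.3797]
ee_rot: [-3.141, -0.002, 3.133]
force: [-0.5, 0.3, -2.2]
width: 0.0181
```

```bash
python3 - <<'E'
from h import *
im=tilt(-.3); brown(im)
E
```

```text
t 43.12 grasp [0.6365 0.0507 0.2207] tilt 29.9 wall perp dist -26.1 (level -20.5) lip est u,z [ 5.3 97.9] n 22 F [-0.5  0.3 -2.2]
dark brown blobs [(np.int32(1963), array([335.,  11.])), (np.int32(324), array([315.,  66.])), (np.int32(87), array([298.,  55.])), (np.int32(831), array([319., 122.])), (np.int32(851), array([302., 123.])), (np.int32(2574), array([366., 177.])), (np.int32(1707), array([272., 181.])), (np.int32(126), array([317., 221.]))]
```

>>> {"op": "play_rows", "data": {"targets": [[[-0.003, 0, 0.002, 0], [-0.003, 0, -0.012, 0], [0, 0, 0, 0], [0, 0, -0.014, 0], [0, 0, -0.002, 0]]]}}

```text
t: 43.8
eef_pos: [0.6376, 0.0508, 0.3854]
ee_rot: [3.141, 0.005, 3.134]
force: [0.4, -0.1, -1.7]
width: 0.0181
```

>>> {"op": "play_rows", "data": {"targets": [[[-0.006, 0, 0.003, 0], [0.006, 0, -0.008, 0], [-0.004, 0, 0.002, 0], [0.007, 0, -0.008, 0], [-0.004, 0, 0.001, 0]]]}}

```text
t: 44.42
eef_pos: [0.6406, 0.0507, 0.3839]
ee_rot: [3.141, 0.003, 3.134]
force: [1.1, -0.0, -1.6]
width: 0.0182
```

```bash
python3 - <<'E'
from h import *
im=tilt(-.3); brown(im)
E
```

```text
t 44.42 grasp [0.6406 0.0507 0.2249] tilt 31.2 wall perp dist -27.4 (level -20.5) lip est u,z [12.2 99.9] n 22 F [ 1.1 -0.  -1.6]
dark brown blobs [(np.int32(1662), array([336.,   9.])), (np.int32(1362), array([312.,  73.])), (np.int32(2764), array([366., 173.])), (np.int32(1839), array([272., 178.])), (np.int32(143), array([317., 219.]))]
```

>>> {"op": "play_rows", "data": {"targets": [[[0.002, 0, 0.002, 0], [0.002, 0, 0.003, 0]]]}}

```text
t: 44.72
eef_pos: [0.6387, 0.0506, 0.3786]
ee_rot: [-3.141, -0.0, 3.134]
force: [1.2, -0.2, 0.2]
width: 0.0181
```

```bash
python3 -c "
from h import *
im=tilt(-.3); cv2.imwrite('pics/w8.png',im[0:200,220:420,::-1].repeat(2,0).repeat(2,1)); brown(im)"
```

```text
t 44.73 grasp [0.6387 0.0506 0.2196] tilt 30.3 wall perp dist -27.0 (level -20.5) lip est u,z [ 8.4 96.2] n 23 F [ 1.2 -0.2  0.2]
dark brown blobs [(np.int32(1849), array([335.,  10.])), (np.int32(367), array([325.,  64.])), (np.int32(71), array([297.,  52.])), (np.int32(332), array([341.,  67.])), (np.int32(246), array([297.,  70.])), (np.int32(2677), array([366., 175.])), (np.int32(1780), array([272., 179.])), (np.int32(127), array([317., 220.]))]
```

View pics/w8.png

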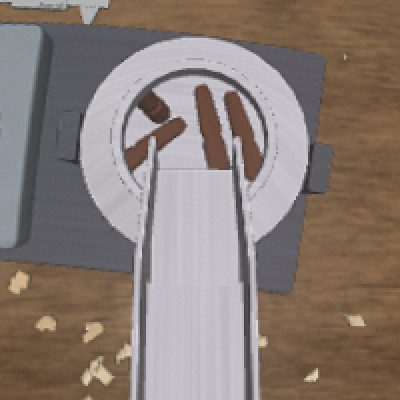

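>>> {"op": "play_rows", "data": {"targets": [[[0, 0, 0, 0], [0, 0, -0.02, 0], [0, 0, -0.04, 0], [0, 0, -0.06, 0], [0, 0, -0.07, 0]]], "newtons": 25}}

```text
t: 45.4
eef_pos: [0.6389, 0.0506, 0.45]
ee_rot: [3.141, 0.001, 3.134]
force: [1.0, -0.2, -2.2]
width: 0.018
```

>>> {"op": "play_rows", "data": {"targets": [[[0.006, -0.03, 0, 0], [0.016, -0.08, 0, 0], [0.028, -0.13, 0, 0], [0.04, -0.18, 0, 0], [0.05, -0.23, 0, 0]]]}}

```text
t: 46.02
eef_pos: [0.5863, -0.1803, 0.4485]
ee_rot: [3.141, -0.0, 3.134]
force: [1.6, 0.0, -1.1]
width: 0.0181
```

>>> {"op": "play_rows", "data": {"targets": [[[0.01, -0.05, 0, 0], [0.02, -0.1, 0, 0], [0.028, -0.14, 0, 0], [0.032, -0.158, 0, 0], [0.032, -0.158, 0, 0]]]}}

```text
t: 46.65
eef_pos: [0.5534, -0.3376, 0.4481]
ee_rot: [3.141, -0.001, 3.132]
force: [-0.2, 0.7, -1.8]
width: 0.0182
```

```bash
python3 -c "
from h import *
im=tilt(-.3); go(.553,-.337,.141)"
```

```text
t 46.65 grasp [ 0.5534 -0.3376  0.2891] tilt 29.9 wall perp dist -27.4 (level -20.5) lip est u,z [-77.7 166.4] n 22 F [-0.2  0.7 -1.8]
shift mm [  0.6  -0.4 148.2]  | yaw now 179.5 q6 -1.33 width 0.01816640784632129 t 46.7
```

>>> {"op": "play_rows", "data": {"targets": [[[0, 0, 0.04, 0], [0, 0, 0.08, 0], [0, 0, 0.12, 0], [0, 0, 0.14, 0], [0, 0, 0.148, 0]]]}}

```text
t: 47.32
eef_pos: [0.5541, -0.3353, 0.2995]
ee_rot: [3.141, -0.002, 3.135]
force: [1.3, 0.7, -1.6]
width: 0.0177
```

>>> {"op": "play_rows", "data": {"targets": [[[0, 0, 0, 0], [0, 0, 0, 0], [-0.007, 0, 0.01, 0], [-0.014, 0, 0.018, 0], [-0.0214, 0, 0.026, 0]]], "newtons": 4}}

```text
t: 47.95
eef_pos: [0.5764, -0.337, 0.2748]
ee_rot: [-3.141, 0.002, 3.134]
force: [1.6, 0.0, 0.9]
width: 0.0181
```

>>> {"op": "play_rows", "data": {"targets": [[[-0.009, 0, 0.01, 0], [-0.018, 0, 0.02, 0], [-0.025, 0, 0.027, 0], [-0.03, 0, 0.034, 0], [-0.034, 0, 0.041, 0]]]}}

```text
t: 48.58
eef_pos: [0.6098, -0.3371, 0.2335]
ee_rot: [-3.141, 0.001, 3.134]
force: [2.0, 0.6, 1.6]
width: 0.0181
```

```bash
python3 -c "
from h import *
im=tilt(-.3); go(.609,-.337,.0715)"
```

```text
t 48.58 grasp [ 0.6098 -0.3371  0.0745] tilt 1.4 wall perp dist -27.0 (level -20.5) lip est u,z [-67.8  14.4] n 28 F [2.  0.6 1.6]
shift mm [ 1.1 -0.   2.3]  | yaw now 179.6 q6 -1.35 width 0.01764684460359417 t 48.62
```

>>> {"op": "play_rows", "data": {"targets": [[[0, 0, 0.0025, 0], [0, 0, 0.0025, 0], [0, 0, 0.0025, 0], [0, 0, 0.0025, 0], [0, 0, 0.0025, 0]]], "grip": 140}}

```text
t: 49.25
eef_pos: [0.6092, -0.3371, 0.2315]
ee_rot: [-3.142, 0.0, 3.134]
force: [-0.1, -0.2, 0.3]
width: 0.0397
```

>>> {"op": "play_rows", "data": {"targets": [[[0, 0, -0.02, 0], [0, 0, -0.06, 0], [0, 0, -0.1, 0], [0, 0, -0.14, 0], [0, 0, -0.14, 0]]]}}

```text
t: 49.88
eef_pos: [0.6099, -0.3375, 0.3758]
ee_rot: [-3.139, 0.007, 3.134]
force: [0.3, -0.1, -0.1]
width: 0.0393
```

>>> {"op": "play_rows", "data": {"targets": [[[0, 0.05, 0, 0], [0.003, 0.105, 0, 0], [0.006, 0.16, 0, 0], [0.008, 0.215, 0, 0], [0.008, 0.27, 0, 0]]], "grip": 0}}

```text
t: 50.5
eef_pos: [0.6028, -0.0654, 0.3707]
ee_rot: [3.142, -0.001, 3.133]
force: [1.4, -0.2, 0.3]
width: 0.0838
```

>>> {"op": "play_rows", "data": {"targets": [[[0, 0.055, 0, 0], [0.003, 0.11, 0, 0], [0.006, 0.165, 0, 0], [0.008, 0.22, 0, 0], [0.008, 0.27, 0, 0]]]}}

```text
t: 51.12
eef_pos: [0.5969, 0.2049, 0.3707]
ee_rot: [-3.141, -0.001, 3.134]
force: [1.3, 0.0, 0.2]
width: 0.0875
```

>>> {"op": "play_rows", "data": {"targets": [[[0.001, 0.05, 0, 0], [0.003, 0.1, 0, 0], [0.005, 0.15, 0, 4], [0.006, 0.177, 0, 13], [0.006, 0.177, 0, 13]]]}}

```text
t: 51.75
eef_pos: [0.5923, 0.382, 0.3697]
ee_rot: [-3.14, -0.001, 2.908]
force: [-0.6, -0.1, -0.3]
width: 0.0878
```

```bash
python3 - <<'E'
from h import *
im,d,p=snap('wrist'); P=wcloud(d,p)
for s in scoops(P): print(s)
a=np.radians(-13.5); u=np.array([np.cos(a),np.sin(a)]); n=np.array([-u[1],u[0]]); g=np.array([.594,.3815])
V=P[...,:2]-g; X=V@u; Y=V@n
for x in np.arange(-.12,-.02,.015):
    m=(abs(X-x)<.005)&(abs(Y)<.035)&(P[...,2]>.03)&(P[...,2]<.05)
    if m.sum()>10: q=np.percentile(Y[m],[2,98]);print(round(x,3),m.sum(),q.round(4),q.mean().round(4))
go(.594+.007*u[0],.3797+.007*u[1],.061,-13.5)
E
```

```text
([0.611, 0.3957, 0.0972], np.int32(811), 'yaw pca -9.3, grip-to-trough -10.5', 4127)
-0.12 19 [-0.0069  0.0263] 0.0097
-0.105 68 [-0.0069  0.0283] 0.0107
-0.09 62 [-0.0069  0.0302] 0.0117
-0.075 66 [-0.0069  0.0326] 0.0128
-0.06 63 [-0.0069  0.0328] 0.013
-0.045 59 [-0.0059  0.0342] 0.0141
-0.03 49 [-0.006   0.0345] 0.0143
shift mm [ -8.8  -0.5 150. ]  turn 0.2 or -179.8 | yaw now 166.7 q6 -2.65 width 0.0873878416987713 t 51.8
```

```bash
python3 - <<'E'
from h import *
im,d,p=snap('wrist','w9.png'); P=wcloud(d,p)
for s in scoops(P): print(s)
for y in (-10.4,):
    a=np.radians(y); u=np.array([np.cos(a),np.sin(a)]); n=np.array([-u[1],u[0]]); g=np.array([.611,.3957])
    V=P[...,:2]-g; X=V@u; Y=V@n
    xs=[];ys=[]
    for x in np.arange(-.13,-.02,.01):
        m=(abs(X-x)<.005)&(abs(Y)<.03)&(P[...,2]>.03)&(P[...,2]<.05)
        if m.sum()>10: q=np.percentile(Y[m],[2,98]);xs.append(x);ys.append(q.mean());print(round(x,3),q.round(4),q.mean().round(4))
    f=np.polyfit(xs,ys,1);print('yaw',y+np.degrees(np.arctan(f[0])),'offset at grip',f[1])
    m=(P[...,2]>.09)&(P[...,2]<.11)&(abs(X)<.04)&(abs(Y)<.03); print('grip top x,y',np.percentile(X[m],[3,97]),np.percentile(Y[m],[3,97]))
go(.611+.007*u[0],.3939+.007*u[1],.061,-10.4)
E
```

```text
([0.611, 0.3956, 0.0973], np.int32(816), 'yaw pca -9.5, grip-to-trough -10.7', 4107)
-0.13 [-0.0173  0.0151] -0.0011
-0.12 [-0.0178  0.0166] -0.0006
-0.11 [-0.0183  0.0173] -0.0005
-0.1 [-0.0198  0.0185] -0.0007
-0.09 [-0.0203  0.0193] -0.0005
-0.08 [-0.0209  0.019 ] -0.0009
-0.07 [-0.0213  0.0196] -0.0008
-0.06 [-0.02    0.0204] 0.0002
-0.05 [-0.0203  0.0201] -0.0001
-0.04 [-0.02    0.0198] -0.0001
-0.03 [-0.0204  0.0196] -0.0004
yaw -9.967960179931117 offset at grip 0.00010314853875230501
grip top x,y [-0.01311956  0.0154143 ] [-0.00853933  0.00855088]
shift mm [-21.7  18.3 150.3]  turn -2.9 or 177.1 | yaw now 166.7 q6 -2.65 width 0.08732266719169302 t 51.85
```

View pics/w9.png

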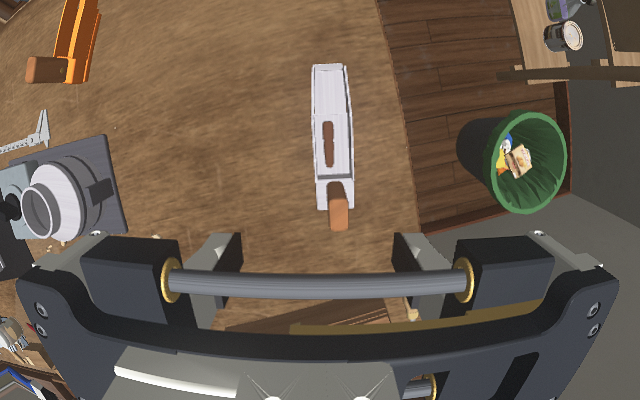

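>>> {"op": "play_rows", "data": {"targets": [[[-0.012, 0.01, 0.02, -1.5], [-0.022, 0.0183, 0.06, -3.2], [-0.022, 0.0183, 0.11, -3.2], [-0.022, 0.0183, 0.145, -3.2], [-0.022, 0.0183, 0.15, -3.2]]], "grip": 60}}

```text
t: 52.48
eef_pos: [0.6181, 0.3907, 0.2183]
ee_rot: [-3.137, -0.003, 2.962]
force: [-0.8, -0.1, 1.0]
width: 0.0672
```

>>> {"op": "play_rows", "data": {"targets": [[[0, 0, 0, 0], [0, 0, 0, 0], [0, 0, 0, 0], [0, 0, 0, 0], [0, 0, 0, 0]]], "grip": 255, "newtons": 50}}

```text
t: 53.1
eef_pos: [0.6186, 0.3928, 0.2216]
ee_rot: [3.141, 0.0, 2.963]
force: [0.4, -0.2, -0.6]
width: 0.023
```

>>> {"op": "play_rows", "data": {"targets": [[[0, 0, 0, 0], [0, 0, 0, 0], [0, 0, -0.02, 0], [0, 0, -0.05, 0], [0, 0, -0.09, 0]]]}}

```text
t: 53.72
eef_pos: [0.6183, 0.3924, 0.3122]
ee_rot: [-3.14, -0.001, 2.963]
force: [0.9, 0.2, -1.4]
width: 0.0179
```

>>> {"op": "play_rows", "data": {"targets": [[[0, 0, -0.04, -2], [0, 0, -0.08, -5], [0, 0, -0.085, -10], [0, 0, -0.085, -10]]]}}

```text
t: 54.22
eef_pos: [0.6184, 0.3925, 0.3981]
ee_rot: [3.14, 0.001, 3.136]
force: [0.1, -0.0, -1.2]
width: 0.0172
```

```bash
python3 - <<'E'
from h import *
im,P=prof(0); im=tilt(0); go(.692,.0505,.157)
E
```

```text
grasp [0.6184 0.3925 0.2391]
-145 205 Z [-54. -50. -46.] Y [-13.  17.]
-135 857 Z [-45. -39. -20.] Y [-14.  18.]
-125 1206 Z [-42. -40. -20.] Y [-15.  19.]
-115 1275 Z [-45. -43. -20.] Y [-16.  19.]
-105 1310 Z [-47. -45. -20.] Y [-17.  20.]
-95 1322 Z [-49. -47. -20.] Y [-18.  21.]
-85 1371 Z [-50. -48. -20.] Y [-18.  21.]
-75 1350 Z [-49. -42. -20.] Y [-18.  21.]
-65 1336 Z [-49. -47. -20.] Y [-18.  21.]
-55 1297 Z [-49. -47. -20.] Y [-18.  21.]
-45 1242 Z [-49. -47. -20.] Y [-18.  21.]
-35 1147 Z [-49. -48. -20.] Y [-18.  21.]
-25 2277 Z [-49. -32.  -4.] Y [-17.  20.]
-15 1233 Z [-28. -25.  -1.] Y [-22.  24.]
-5 388 Z [-28. -26.  -0.] Y [-19.  20.]
t 54.27 grasp [0.6183 0.3925 0.2379] tilt -0.4 wall perp dist -20.4 (level -20.5) lip est u,z [-61.1 182.4] n 28 F [ 0.6  0.1 -1.8]
shift mm [ -76.  -341.5   80.2]  | yaw now 179.6 q6 -2.41 width 0.01801718218628344 t 54.33
```

Moving to the mouth: total (-76, -341.5, 80).

>>> {"op": "play_rows", "data": {"targets": [[[-0.003, -0.015, 0, 0], [-0.012, -0.055, 0, 0], [-0.023, -0.105, 0, 0], [-0.034, -0.155, 0, 0], [-0.046, -0.205, 0, 0]]]}}

```text
t: 54.95
eef_pos: [0.6637, 0.1852, 0.3957]
ee_rot: [-3.141, -0.001, 3.136]
force: [0.4, -0.4, -2.0]
width: 0.0177
```

>>> {"op": "play_rows", "data": {"targets": [[[-0.01, -0.045, 0, 0], [-0.019, -0.085, 0, 0], [-0.026, -0.118, 0, 0], [-0.029, -0.132, 0, 0], [-0.03, -0.1365, 0.01, 0]]]}}

```text
t: 55.58
eef_pos: [0.6932, 0.0498, 0.3864]
ee_rot: [3.141, 0.001, 3.135]
force: [-0.2, 0.4, -1.6]
width: 0.0179
```

>>> {"op": "play_rows", "data": {"targets": [[[0, 0, 0.015, 0], [0, 0, 0.03, 0], [0, 0, 0.05, 0], [0, 0, 0.065, 0], [0, 0, 0.07, 0]]]}}

```text
t: 56.2
eef_pos: [0.6927, 0.0514, 0.3145]
ee_rot: [-3.141, -0.002, 3.138]
force: [-0.5, -0.6, -2.2]
width: 0.0179
```

```bash
python3 - <<'E'
from h import *
im=tilt(0);im=tilt(0); go(.692,.0505,.156)
E
```

```text
t 56.2 grasp [0.6927 0.0514 0.1555] tilt -0.5 wall perp dist -20.5 (level -20.5) lip est u,z [ 13.2 100.4] n 28 F [-0.5 -0.6 -2.2]
t 56.25 grasp [0.6928 0.0513 0.1556] tilt -0.4 wall perp dist -20.4 (level -20.5) lip est u,z [ 13.4 100.3] n 28 F [-1.3 -0.8 -2.5]
shift mm [ 1.  -0.7  0.6]  | yaw now 179.8 q6 -1.93 width 0.018100065574276063 t 56.3
```

Same pose as the last pour; repeat that sequence to about 20°.

>>> {"op": "play_rows", "data": {"targets": [[[0, 0, 0, 0], [0, 0, 0, 0], [0, 0, 0, 0], [0.006, 0, -0.014, 0], [0.012, 0, -0.022, 0]]], "newtons": 3}}

```text
t: 56.92
eef_pos: [0.6809, 0.0509, 0.3399]
ee_rot: [3.141, 0.002, 3.137]
force: [-0.6, 0.1, -1.8]
width: 0.0178
```

>>> {"op": "play_rows", "data": {"targets": [[[0, 0, -0.012, 0], [0, 0, 0, 0], [0.004, 0, -0.017, 0], [0.004, 0, -0.005, 0], [0.004, 0, -0.005, 0]]]}}

```text
t: 57.55
eef_pos: [0.6767, 0.051, 0.3423]
ee_rot: [-3.141, -0.002, 3.137]
force: [-0.4, -0.3, -2.0]
width: 0.018
```

>>> {"op": "play_rows", "data": {"targets": [[[0.004, 0, -0.017, 0], [0.004, 0, -0.005, 0], [0.008, 0, -0.022, 0], [0.008, 0, -0.01, 0], [0.008, 0, -0.01, 0]]]}}

```text
t: 58.18
eef_pos: [0.6686, 0.0509, 0.3528]
ee_rot: [-3.141, -0.001, 3.137]
force: [-0.2, 0.2, -1.4]
width: 0.0177
```

```bash
python3 - <<'E'
from h import *
im=tilt(0)
E
```

```text
t 58.17 grasp [0.6686 0.0509 0.1938] tilt 16.2 wall perp dist -22.6 (level -20.5) lip est u,z [11.3 98.2] n 27 F [-0.2  0.2 -1.4]
```

>>> {"op": "play_rows", "data": {"targets": [[[0.004, 0, -0.016, 0], [0.004, 0, -0.004, 0], [0.008, 0, -0.021, 0], [0.008, 0, -0.008, 0], [0.008, 0, -0.008, 0]]]}}

```text
t: 58.85
eef_pos: [0.6606, 0.051, 0.3607]
ee_rot: [-3.141, -0.001, 3.137]
force: [-0.1, 0.3, -1.5]
width: 0.018
```

>>> {"op": "play_rows", "data": {"targets": [[[0.003, 0, -0.016, 0], [0.003, 0, -0.004, 0], [0.006, 0, -0.019, 0], [0.006, 0, -0.007, 0], [0.006, 0, -0.007, 0]]]}}

```text
t: 59.48
eef_pos: [0.6546, 0.051, 0.3675]
ee_rot: [-3.141, -0.002, 3.137]
force: [-0.4, -0.5, -1.7]
width: 0.0176
```

>>> {"op": "play_rows", "data": {"targets": [[[0.004, 0, -0.016, 0], [0.004, 0, -0.003, 0], [0.007, 0, -0.018, 0], [0.007, 0, -0.006, 0], [0.007, 0, -0.006, 0]]]}}

```text
t: 60.1
eef_pos: [0.6476, 0.0511, 0.3735]
ee_rot: [-3.141, -0.002, 3.137]
force: [-0.8, -0.7, -1.3]
width: 0.0176
```

```bash
python3 - <<'E'
from h import *
im=tilt(0); brown(im)
E
```

```text
t 60.1 grasp [0.6476 0.0511 0.2145] tilt 22.7 wall perp dist -24.1 (level -20.5) lip est u,z [  1.9 105.3] n 25 F [-0.8 -0.7 -1.3]
dark brown blobs [(np.int32(1077), array([339.,   6.])), (np.int32(274), array([327.,  50.])), (np.int32(89), array([296.,  42.])), (np.int32(249), array([343.,  56.])), (np.int32(127), array([304.,  57.])), (np.int32(79), array([287.,  68.])), (np.int32(2732), array([367., 171.])), (np.int32(957), array([301., 130.])), (np.int32(1847), array([272., 176.]))]
```

>>> {"op": "play_rows", "data": {"targets": [[[0, 0, -0.013, 0], [0, 0, 0.001, 0], [0, 0, -0.013, 0], [0, 0, 0.002, 0], [0, 0, 0.002, 0]]]}}

```text
t: 60.78
eef_pos: [0.6476, 0.051, 0.3712]
ee_rot: [-3.141, -0.002, 3.137]
force: [0.5, -0.2, -1.5]
width: 0.0178
```

>>> {"op": "play_rows", "data": {"targets": [[[0, 0, -0.014, 0], [0, 0, 0, 0], [0, 0, -0.014, 0], [0, 0, 0, 0], [0, 0, 0, 0]]]}}

```text
t: 61.4
eef_pos: [0.6476, 0.051, 0.3713]
ee_rot: [-3.141, -0.002, 3.137]
force: [-0.1, 0.3, -0.9]
width: 0.0181
```

```bash
python3 - <<'E'
from h import *
im=tilt(0); brown(im)
E
```

```text
t 61.4 grasp [0.6476 0.051  0.2123] tilt 24.3 wall perp dist -24.8 (level -20.5) lip est u,z [ 5.  99.9] n 24 F [-0.1  0.3 -0.9]
dark brown blobs [(np.int32(1031), array([340.,   6.])), (np.int32(334), array([328.,  52.])), (np.int32(93), array([296.,  42.])), (np.int32(301), array([343.,  56.])), (np.int32(133), array([304.,  57.])), (np.int32(96), array([287.,  68.])), (np.int32(2741), array([367., 172.])), (np.int32(939), array([301., 123.])), (np.int32(1847), array([272., 177.]))]
```

>>> {"op": "play_rows", "data": {"targets": [[[0.006, 0, -0.02, 0], [0, 0, 0, 0], [0.007, 0, -0.02, 0], [0.001, 0, 0, 0], [0.001, 0, 0, 0]]]}}

```text
t: 62.08
eef_pos: [0.6466, 0.051, 0.3718]
ee_rot: [-3.141, -0.002, 3.137]
force: [0.4, 0.1, -1.5]
width: 0.0181
```

>>> {"op": "play_rows", "data": {"targets": [[[0.006, 0, -0.022, 0], [0, 0, -0.002, 0], [0.007, 0, -0.022, 0], [0.001, 0, -0.002, 0], [0.001, 0, -0.002, 0]]]}}

```text
t: 62.7
eef_pos: [0.6456, 0.051, 0.3733]
ee_rot: [-3.141, -0.003, 3.137]
force: [0.6, 0.3, -1.8]
width: 0.018
```

```bash
python3 - <<'E'
from h import *
im=tilt(0); brown(im)
E
```

```text
t 62.7 grasp [0.6456 0.051  0.2143] tilt 26.8 wall perp dist -26.1 (level -20.5) lip est u,z [ 7.9 97.2] n 24 F [ 0.6  0.3 -1.8]
dark brown blobs [(np.int32(1274), array([338.,   7.])), (np.int32(358), array([328.,  56.])), (np.int32(837), array([305.,  69.])), (np.int32(339), array([342.,  60.])), (np.int32(104), array([288.,  70.])), (np.int32(2754), array([366., 173.])), (np.int32(1858), array([272., 177.])), (np.int32(106), array([317., 223.]))]
```

>>> {"op": "play_rows", "data": {"targets": [[[0.002, 0, -0.014, 0], [0, 0, 0, 0], [0.004, 0, -0.016, 0], [0.001, 0, -0.002, 0], [0.001, 0, -0.002, 0]]]}}

```text
t: 63.38
eef_pos: [0.6447, 0.0511, 0.3755]
ee_rot: [-3.141, -0.002, 3.137]
force: [-0.6, 0.5, -1.4]
width: 0.0182
```

```bash
python3 -c "
from h import *
im=tilt(0); cv2.imwrite('pics/w10.png',im[0:200,220:420,::-1].repeat(2,0).repeat(2,1)); brown(im)"
```

```text
t 63.38 grasp [0.6447 0.0511 0.2165] tilt 27.2 wall perp dist -26.5 (level -20.5) lip est u,z [ 8.  98.6] n 23 F [-0.6  0.5 -1.4]
dark brown blobs [(np.int32(1397), array([336.,   7.])), (np.int32(984), array([316.,  57.])), (np.int32(69), array([296.,  45.])), (np.int32(340), array([343.,  60.])), (np.int32(2785), array([366., 173.])), (np.int32(1860), array([272., 177.])), (np.int32(125), array([317., 222.]))]
```

View pics/w10.png

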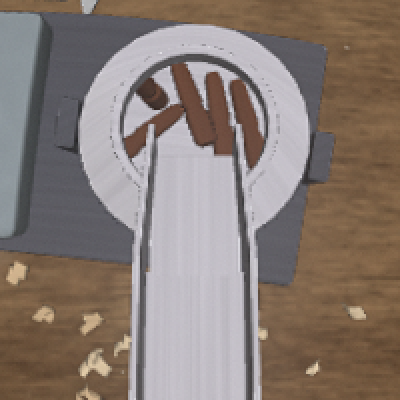

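>>> {"op": "play_rows", "data": {"targets": [[[0, 0, 0, 0], [0, 0, -0.02, 0], [0, 0, -0.04, 0], [0, 0, -0.06, 0], [0, 0, -0.07, 0]]], "newtons": 25}}

```text
t: 64.05
eef_pos: [0.6452, 0.0511, 0.4477]
ee_rot: [3.141, 0.002, 3.137]
force: [0.1, 0.3, -1.8]
width: 0.0181
```

>>> {"op": "play_rows", "data": {"targets": [[[0.006, -0.025, 0, 0], [0.02, -0.07, 0, 0], [0.034, -0.12, 0, 0], [0.048, -0.17, 0, 0], [0.06, -0.22, 0, 0]]]}}

```text
t: 64.68
eef_pos: [0.5826, -0.1708, 0.4457]
ee_rot: [3.141, -0.001, 3.137]
force: [1.0, -0.1, -1.4]
width: 0.0182
```

>>> {"op": "play_rows", "data": {"targets": [[[0.01, -0.04, 0, 0], [0.017, -0.07, 0, 0], [0.019, -0.0795, 0, 0], [0.019, -0.0795, 0, 0]]]}}

```text
t: 65.18
eef_pos: [0.5642, -0.2487, 0.4457]
ee_rot: [3.141, -0.001, 3.136]
force: [0.6, 0.3, -1.9]
width: 0.0178
```

```bash
python3 -c "
from h import *
im=tilt(0); go(.564,-.248,.132)"
```

```text
t 65.17 grasp [ 0.5642 -0.2487  0.2867] tilt 27.2 wall perp dist -26.6 (level -20.5) lip est u,z [-72.5 168.7] n 23 F [ 0.6  0.3 -1.9]
shift mm [  0.4   0.  154.8]  | yaw now 179.7 q6 -1.48 width 0.017947341660635694 t 65.22
```

>>> {"op": "play_rows", "data": {"targets": [[[0, 0, 0.045, 0], [0, 0, 0.09, 0], [0, 0, 0.13, 0], [0, 0, 0.15, 0], [0, 0, 0.155, 0]]]}}

```text
t: 65.85
eef_pos: [0.5647, -0.2469, 0.2897]
ee_rot: [3.141, -0.003, 3.138]
force: [-0.1, 0.2, -0.5]
width: 0.0178
```

>>> {"op": "play_rows", "data": {"targets": [[[0, 0, 0, 0], [0, 0, 0, 0], [-0.007, 0, 0.01, 0], [-0.014, 0, 0.018, 0], [-0.02, 0, 0.026, 0]]], "newtons": 4}}

```text
t: 66.47
eef_pos: [0.5856, -0.2482, 0.2649]
ee_rot: [-3.141, 0.001, 3.137]
force: [0.5, -0.5, 0.8]
width: 0.0181
```

>>> {"op": "play_rows", "data": {"targets": [[[-0.008, 0, 0.01, 0], [-0.015, 0, 0.02, 0], [-0.02, 0, 0.026, 0], [-0.024, 0, 0.031, 0], [-0.025, 0, 0.033, 0]]]}}

```text
t: 67.1
eef_pos: [0.6099, -0.2482, 0.2319]
ee_rot: [3.142, -0.0, 3.137]
force: [0.5, -0.1, 0.7]
width: 0.0179
```

```bash
python3 -c "
from h import *
im=tilt(0); go(.609,-.248,.0715)"
```

```text
t 67.1 grasp [ 0.6099 -0.2482  0.0729] tilt 0.6 wall perp dist -26.5 (level -20.5) lip est u,z [-68.6  14.9] n 28 F [ 0.5 -0.1  0.7]
shift mm [0.8 0.2 1.4]  | yaw now 179.7 q6 -1.48 width 0.0183472086071241 t 67.15
```

>>> {"op": "play_rows", "data": {"targets": [[[0, 0, 0.0015, 0], [0, 0, 0.0015, 0], [0, 0, 0.0015, 0], [0, 0, 0.0015, 0], [0, 0, 0.0015, 0]]], "grip": 140}}

```text
t: 67.78
eef_pos: [0.6097, -0.2483, 0.2309]
ee_rot: [-3.142, 0.0, 3.137]
force: [-0.8, 0.5, 0.6]
width: 0.0396
```

>>> {"op": "play_rows", "data": {"targets": [[[0, 0, -0.02, 0], [0, 0, -0.06, 0], [0, 0, -0.1, 0], [0, 0, -0.15, 0], [0, 0, -0.15, 0]]]}}

```text
t: 68.4
eef_pos: [0.6106, -0.2486, 0.386]
ee_rot: [-3.14, 0.008, 3.138]
force: [1.0, 0.9, -1.1]
width: 0.0393
```

>>> {"op": "play_rows", "data": {"targets": [[[0.02, 0.034, 0, 0], [0.045, 0.075, 0, 0], [0.07, 0.117, 0, 0], [0.09, 0.15, 0, 0], [0.1, 0.167, 0, 0]]], "grip": 0}}

```text
t: 69.03
eef_pos: [0.5092, -0.0795, 0.3805]
ee_rot: [3.141, -0.0, 3.138]
force: [-0.1, 0.3, 0.9]
width: 0.0837
```

>>> {"op": "play_rows", "data": {"targets": [[[0, 0, 0, -10], [0, 0, 0, -20], [0, 0, 0, -30], [0, 0, 0, -40], [0, 0, 0, -50]]]}}

```text
t: 69.65
eef_pos: [0.5102, -0.0808, 0.3802]
ee_rot: [3.141, -0.0, -2.268]
force: [0.4, -0.0, 0.4]
width: 0.0873
```

>>> {"op": "play_rows", "data": {"targets": [[[0, 0, 0, -10], [0, 0, 0, -20], [0, 0, 0, -30], [0, 0, 0, -40], [0, 0, 0, -50]]]}}

```text
t: 70.28
eef_pos: [0.5102, -0.0808, 0.3802]
ee_rot: [3.141, 0.0, -1.395]
force: [-0.4, -1.3, -0.4]
width: 0.0873
```

>>> {"op": "play_rows", "data": {"targets": [[[0, 0, 0, -10], [0, 0, 0, -20], [0, 0, 0, -30], [0, 0, 0, -40], [0, 0, 0, -50]]]}}

```text
t: 70.9
eef_pos: [0.5102, -0.0808, 0.3802]
ee_rot: [3.141, 0.001, -0.522]
force: [-0.3, -0.6, 0.2]
width: 0.0877
```

>>> {"op": "play_rows", "data": {"targets": [[[0, 0, 0, -10], [0, 0, 0, -20], [0, 0, 0, -30], [0, 0, 0, -40], [0, 0, 0, -50]]]}}

```text
t: 71.53
eef_pos: [0.5102, -0.0808, 0.3802]
ee_rot: [-3.141, 0.001, 0.35]
force: [-1.0, 0.1, -0.6]
width: 0.0876
```

>>> {"op": "play_rows", "data": {"targets": [[[0, 0, 0, -10], [0, 0, 0, -20], [0, 0, 0, -30], [0, 0, 0, -40], [0, 0, 0, -40]]]}}

```text
t: 72.15
eef_pos: [0.5103, -0.0808, 0.3803]
ee_rot: [-3.141, 0.0, 1.041]
force: [-0.2, 0.7, -0.8]
width: 0.0877
```

```bash
python3 - <<'E'
from h import *
im,d,p=snap('wrist'); P=wcloud(d,p); knob(P)
go(.511,-.081,.087,60.4)
# mat scoops seen from above: grips and spouts
im,d,p=snap('top'); Q=cloud(d,p)
for nm,A in(('top',Q),('wrist',P)):
    for y in(-.43,-.337,-.248):
        g=box(A,.55,.66,y-.03,y+.03,.09,.12); t=box(A,.43,.6,y-.035,y+.035,.035,.06)
        print(nm,y,len(g),(g.mean(0).round(3) if len(g) else ''),len(t),(np.percentile(t,[2,50,98],axis=0).round(3).tolist() if len(t) else ''))
E
```

```text
knob 697 [ 0.514  -0.0768] bar 61.4
shift mm [  0.2   0.8 134.4]  turn -0.9 or 179.1 | yaw now 59.5 q6 2.39 width 0.08784810451528319 t 72.2
top -0.43 84 [ 0.606 -0.424  0.098] 213 [[0.476, -0.45, 0.036], [0.547, -0.419, 0.041], [0.598, -0.407, 0.055]]
top -0.337 81 [ 0.605 -0.334  0.099] 147 [[0.475, -0.357, 0.035], [0.527, -0.352, 0.042], [0.591, -0.315, 0.05]]
top -0.248 0  41 [[0.472, -0.266, 0.036], [0.489, -0.262, 0.042], [0.509, -0.229, 0.046]]
wrist -0.43 0  23 [[0.476, -0.45, 0.041], [0.485, -0.448, 0.043], [0.493, -0.446, 0.046]]
wrist -0.337 0  91 [[0.507, -0.317, 0.035], [0.523, -0.316, 0.04], [0.533, -0.314, 0.046]]
wrist -0.248 0  327 [[0.474, -0.266, 0.035], [0.51, -0.262, 0.041], [0.6, -0.226, 0.057]]
```

>>> {"op": "play_rows", "data": {"targets": [[[0, 0, 0.04, -1], [0, 0, 0.09, -1], [0, 0, 0.12, -1], [0, 0, 0.134, -1], [0, 0, 0.134, -1]]]}}

```text
t: 72.88
eef_pos: [0.5105, -0.0808, 0.2464]
ee_rot: [-3.141, 0.001, 1.059]
force: [-0.5, 0.6, 0.4]
width: 0.0877
```

>>> {"op": "play_rows", "data": {"targets": [[[0, 0, 0, 0], [0, 0, 0, 0], [0, 0, 0, 0], [0, 0, 0, 0], [0, 0, 0, 0]]], "grip": 255, "newtons": 20}}

```text
t: 73.5
eef_pos: [0.5105, -0.0808, 0.2469]
ee_rot: [3.141, -0.0, 1.06]
force: [-0.5, 1.5, -0.6]
width: 0.0433
```

>>> {"op": "play_rows", "data": {"targets": [[[0, 0, 0, 0], [0, 0, 0, 0], [0, 0, 0, 0], [0, 0, 0, 8], [0, 0, 0, 16]]]}}

```text
t: 74.12
eef_pos: [0.5111, -0.081, 0.2469]
ee_rot: [3.14, -0.001, 0.777]
force: [3.2, -2.0, -0.7]
width: 0.0139
```

>>> {"op": "play_rows", "data": {"targets": [[[0, 0, 0, 8], [0, 0, 0, 16], [0, 0, 0, 24], [0, 0, 0, 24]]]}}

```text
t: 74.62
eef_pos: [0.5107, -0.0804, 0.2468]
ee_rot: [-3.141, -0.001, 0.363]
force: [0.6, 3.3, 0.5]
width: 0.0136
```

```bash
python3 -c "
from h import *
go(.511,-.081,.087); s=arm.get_state(); print(s['moment'],s['force'],s['eef_pos'])"
```

```text
shift mm [0.1 0.6 0.8]  | yaw now 20.8 q6 1.71 width 0.013620352618133246 t 74.62
[ 1.42185226 -0.06368044 -0.02578171] [0.64774339 3.34572458 0.53453394] [ 0.51073308 -0.08044046  0.2468347 ]
```

>>> {"op": "play_rows", "data": {"targets": [[[0, 0, 0, 8], [0, 0, 0, 16], [0, 0, 0, 24], [0, 0, 0, 24]]]}}

```text
t: 75.12
eef_pos: [0.5106, -0.0798, 0.2469]
ee_rot: [-3.14, -0.001, -0.055]
force: [-2.2, 9.0, 2.2]
width: 0.0137
```

>>> {"op": "play_rows", "data": {"targets": [[[0, 0, 0, 8], [0, 0, 0, 16], [0, 0, 0, 24], [0, 0, 0, 24]]]}}

```text
t: 75.62
eef_pos: [0.5108, -0.0792, 0.2469]
ee_rot: [-3.139, -0.0, -0.474]
force: [-1.9, 15.7, 2.0]
width: 0.0138
```

>>> {"op": "play_rows", "data": {"targets": [[[0, 0, 0, 8], [0, 0, 0, 16], [0, 0, 0, 24], [0, 0, 0, 24]]]}}

```text
t: 76.12
eef_pos: [0.5112, -0.0786, 0.2469]
ee_rot: [-3.137, 0.001, -0.893]
force: [-1.6, 19.5, 1.8]
width: 0.0136
```

```bash
python3 -c "
from h import *
go(.511,-.081,.087); s=arm.get_state(); print(s['moment'],s['force'],s['eef_pos'])"
```

```text
shift mm [1.7 1.6 0.9]  | yaw now -51.1 q6 0.45 width 0.013564729661705258 t 76.12
[6.98546879 0.45587235 0.01307004] [-1.64384966 19.54558491  1.81450772] [ 0.51118976 -0.07863072  0.24693636]
```

>>> {"op": "play_rows", "data": {"targets": [[[-0.0027, -0.0022, 0, 0], [-0.0027, -0.0022, 0, 8], [-0.0027, -0.0022, 0, 16], [-0.0027, -0.0022, 0, 22], [-0.0027, -0.0022, 0, 22]]]}}

```text
t: 76.75
eef_pos: [0.5118, -0.0772, 0.247]
ee_rot: [-3.138, -0.001, -1.276]
force: [5.9, 0.8, -4.7]
width: 0.0142
```

>>> {"op": "play_rows", "data": {"targets": [[[0, 0, 0, 5], [0, 0, 0, 9], [0, 0, 0, 9]]]}}

```text
t: 77.12
eef_pos: [0.5118, -0.0768, 0.247]
ee_rot: [-3.138, -0.0, -1.432]
force: [4.3, 3.7, -4.2]
width: 0.0151
```

```bash
python3 -c "
from h import *
go(.511,-.081,.087); s=arm.get_state(); print(s['moment'],s['force'],s['eef_pos'])"
```

```text
shift mm [4.  1.4 1. ]  | yaw now -82.0 q6 -0.09 width 0.015100694039812877 t 77.12
[ 1.28349242 -1.76162038  0.58334799] [ 4.34952145  3.66991557 -4.19092335] [ 0.5117833  -0.07684998  0.24700076]
```

>>> {"op": "play_rows", "data": {"targets": [[[0, 0, 0, 3], [0, 0, 0, 4], [0, 0, 0, 4]]]}}

```text
t: 77.5
eef_pos: [0.5117, -0.0766, 0.247]
ee_rot: [-3.138, 0.0, -1.501]
force: [4.6, 6.1, -3.7]
width: 0.0162
```

>>> {"op": "play_rows", "data": {"targets": [[[0, 0, 0, 0], [0, 0, 0, 0], [0, 0, 0, 0], [0, 0, 0, 0], [0, 0, 0, 0]]], "grip": 0}}

```text
t: 78.12
eef_pos: [0.5104, -0.0774, 0.2467]
ee_rot: [3.141, -0.0, -1.505]
force: [0.4, 0.4, 1.1]
width: 0.0606
```

>>> {"op": "play_rows", "data": {"targets": [[[0, 0, -0.03, 0], [0, 0, -0.08, 0], [0, 0, -0.13, 0], [0, 0, -0.16, 0], [0, 0, -0.16, 0]]]}}

```text
t: 78.75
eef_pos: [0.5109, -0.0773, 0.4095]
ee_rot: [-3.136, 0.0, -1.505]
force: [0.1, 0.6, -0.8]
width: 0.0879
```

```bash
python3 - <<'E'
from h import *
im,d,p=snap('wrist','w11.png'); P=wcloud(d,p); knob(P); go(.511,-.081,.087)
a=snap('top','top9.png'); b=snap('side','side9.png')
cv2.imwrite('pics/fin.png',np.vstack([np.hstack([a[0][140:310,160:530]]),b[0][130:300,150:520]])[:,:,::-1].repeat(2,0).repeat(2,1)[:680] )
f=cv2.imread('pics/fin.png'); cv2.imwrite('pics/fin.png',cv2.resize(f,(640,588)))
E
```

```text
knob 583 [ 0.5129 -0.0808] bar 103.3
shift mm [  3.8   0.  161.7]  | yaw now -86.3 q6 -0.16 width 0.08788595220585584 t 78.8
```

View pics/fin.png

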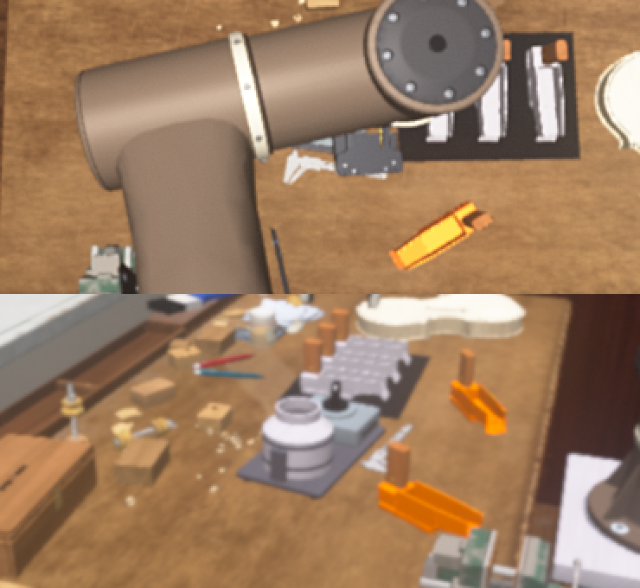

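```bash
python3 -c "
from station import job_done; print(job_done())"
```

```text
the job is handed in; nothing more can be done
None
```

The job is done and handed in at about 79 s of the 210 s.

- **Knob off:** I turned the knob anticlockwise until the torque rose at the stop (about 0.8 N m on the wrist).
- **Pouring:** I poured the scoops holding 2, 2 and 1 blanks with each lip just inside the neck. I held each grip lightly and used small jogs to let gravity tip it to about 27–32°.
- **Knocked scoop:** The third scoop had been knocked about 2 cm aside before I reached it. I measured it again and picked it up from the new spot.
- **Scoops on the mat:** I set all three down empty on the mat, and the last view shows them standing there.
- **Knob to full speed:** I turned it clockwise to the other stop. The bar now lies at 103.3°, against the 102.9° expected from the off position.

**Last checks:** All five blanks showed inside the drum and none outside. The gripper never closed on a blank.

**Disagreements:**
- **Cameras:** the side camera disagreed with the top camera by up to 8 mm in y. The knob's axis also lay about 3 mm off where the top and wrist cameras put it. I went by the forces and the wrist and top views.
- **Side force:** that knob offset caused side forces of up to 20 N while turning, which I corrected.
- **Last top picture:** the arm partly hid the mat, so I confirmed the scoops in the side view as well.

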